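# Count a batch of nuts on the bench scale

## Robot

A 6-joint arm with a two-finger parallel gripper is mounted at the origin on the work surface. World frame = base frame: x ahead of the robot, y to its left, z up, the work surface at z = 0. Lengths are in m, angles in degrees, forces in N, time in s.
With the tool pointing down it reaches from about 0.35 to 0.875 m from the base axis. Payload 4.2 kg.
Tool frame: the origin (TCP) lies at the very end of the fingers, on their centre line; the grasp point (between the pads) lies 19 mm behind it (r.grip_point_offset is the distance from the TCP to the grasp point, in m); z points along the fingers, y is the line along which they close (so a half turn about z gives the same grasp; the last joint's range is limited). The gripper opens to 87 mm and grips with 3 to 60 N. Pads are 19 mm wide; open, the fingers measure 117 mm over their backs; the gripper's body (75 mm by 190 mm) begins 51 mm behind the grasp point.
Start: joints at [-48.209, 22.042, 0.453, 0, -68.411, -14.817], TCP at [0.284, -0.557, 0.195] pointing down, gripper open.
Joint ranges: [-179.83, 179.83], [-69.29, 118.12], [-61.27, 80.66], [-181.25, 117.63], [-171.15, -9.14], [-177.46, 177.46]. Speed limits (degrees/s): [159.86, 159.86, 180, 180, 180, 180].

## Interface

Orientations are given as a 3x3 rotation matrix whose columns are the frame's x, y, z axes.
In Python, from station import r gives the robot as it stands.
- The arm moves only by the tool move_arm, never from a script. Its argument "series" is a list of rows, each a list of 3 entries, a list of its own where there are three numbers: the turn, a rotation vector about the tool's x, y, z as a fraction of full scale, then the shift along the tool's x, y, z as a fraction of full scale, then the opening, from 0 (shut) to 1 (fully open). A call has 1 to 12 rows; each row shifts and turns the commanded pose from where the row before left it, along the tool's axes as they then stand; what a row does not reach is not made up. Full scale, the value 1, is 0.5 m for a shift and 0.1 rad for a turn. A row lasts 1/10 s, in which the tool goes at most 50 mm and 8.59 degrees, less where a joint would pass 70% of its speed; a pose out of reach is approached as far as the arm can. A call with a number of a shift or a turn outside -1 to 1 is refused whole. A call with a gripper value outside its range is refused whole. The fingers move at their own pace and stop on an object; the grip force is fixed at half the most. Time passes only in rows, so rows that do not move let the fingers close. It gives the time, the measured TCP pose, the force, the opening and the grip force at its end, in the units of the state.
- r.sense(): the state, without advancing time (a new reading comes with each control period).
- r.capture(name): name is "side" or "top" or "wrist"; returns a dict with "img" (420x560x3 uint8, red, green, blue), "fx", "fy", "cx", "cy" (pixels), "k1" (the pictures are not rectified: a ray, as slopes to the right and down, at radius r is drawn at 1 + k1 r^2 times it, then the intrinsics apply), "origin" and "orientation" of the camera in the world. Camera axes: x right, y up, looking along -z (the intrinsics and any distortion apply to the point x, -y, -z); pixel columns grow to the right and rows downward; lengths in m; the calibration is good to about 2 mm. A picture is of the moment at which its call begins. There is no depth.
- r.finish_job(): hands the job in; it is judged then, once.
Trained networks look in the newest picture that a camera, given by its name, has taken for a name from the list of things; names that differ only in an ending like _2 or _b are one class to them, and where a whole thing is asked for, a point or a joint stands for the part that bears it (a point fixed in the world has none). Each returns a list of dicts, best first, with "score" (0 to 1); they miss things now and then, are a little off and sometimes report something else, mostly with a low value. They report only what shows in the picture. A call takes as long as a camera call.
- r.cut_out(target, camera): "pixels" (420x560 bool, what is visible of it) and "centre" ([column, row] in pixels, amid what is visible of it).
- r.pinpoint(target, camera): "centre" ([column, row] in pixels: a listed point, or the origin of a listed thing).
The state is a dict: "time_s": time; "joints": joint angles; "joint_velocities": joint speeds; "effort": joint torques, N m; "tcp_pos": TCP position; "ee_rot": TCP orientation; "wrist_force": force on the tool from outside, world axes, zero at the start; "moment": the same for the moment, N m; "gripper_width": opening from 0.0 (shut) to 1.0 (fully open); "gripper_force": force on a finger pad.
Only numpy, scipy, OpenCV 4.12 (cv2) and the standard library are available. Lean on these libraries where they do the work, as an engineer would, in place of code of your own. Each camera call takes 0.05 s, during which the arm holds its last target. There are 200 camera calls.

## Task

Count this batch of nuts on the bench scale: stand the empty grey bin on the platter and let go, press the small tare key fully down and let it up, then get every nut into the bin, pouring in those from the cup and adding the ones lying loose on the mat. With the whole batch in the bin and only the bin on the platter, press the large print key fully down and let it up; do not touch tare once there are nuts in the bin, nor print before they are all in. Then lift the filled bin off and stand it in the middle of the black mat, leaving the empty cup upright on the cart top and everything else where it is.

Things in the scene. Friction and masses are not known exactly. Their poses are not given: they have to be found in the camera images.
- scale: grey bench counting scale, fixed, 280 deep (x) by 200 wide (y); origin at the middle of its underside, x to its back, y to its left; its front with the keys faces the robot. A square steel platter on top, at the back; at the front a lower deck, 50 above the cart top, with a small dark display between two round off-white push keys of different size. Platter top 85 above the cart top
- platter (a point): centre of the scale platter's top face; the platter is flat, 185 (x) by 190 (y), axes as the scale
- tare_top (a point): top centre of the tare key: the smaller round key (22 across) on the scale's front deck, on the left as the robot sees it (scale +y); it stands 18 above the deck in a 38 collar 12 high; pressed straight down
- tare (a joint): tare key travel in m: 0 up, 0.006 fully down; it starts to move at 1.5 N, is fully down at 5 N and springs back
- print_top (a point): top centre of the print key: the larger round key (32 across) on the scale's front deck, on the right as the robot sees it (scale -y), 130 from the tare key; it stands 18 above the deck in a 48 collar 12 high; pressed straight down
- print (a joint): print key travel in m: 0 up, 0.006 fully down; it starts to move at 1.5 N, is fully down at 5 N and springs back
- mat: black silicone mat, fixed, 170 square, 3 thick; origin at the middle of its underside
- bin_mid (a point): centre (half-way up) of the open grey plastic parts bin, 150 long (x), 66 wide (y), 45 high, walls and floor 3, 90 g, empty at the start and standing upright on the cart top; gripped across its width
- cup_mid (a point): centre (half-way up) of the round aluminium cup, 75 high, outside 60 across at the foot and 66 at the rim, wall 2.5, floor 4, 110 g, standing upright on the cart top with nuts in it; smooth inside (friction about 0.3, so nuts slide out when it is tipped well past level)
- hammer: small ball-peen hammer lying flat, 220 long. Bystander
- jar: glass jar with steel screw lid, 68 across, 95 high. Bystander
- spool: red plastic spool standing on end, 72 across, 50 high. Bystander
- driver: screwdriver lying flat, 190 long. Bystander
- tape: grey tape measure lying flat, 70 square, 32 high. Bystander
- nut_a1_mid (a point): steel hex nut, 21 across flats, 24 across corners, 13 high, 25 g; the point is its centre, z along the bore, x to a corner (flats face 30, 90 and 150 degrees from x). Starts lying flat on the mat; may be absent
- nut_a2_mid (a point): steel hex nut, 21 across flats, 24 across corners, 13 high, 25 g; the point is its centre, z along the bore, x to a corner (flats face 30, 90 and 150 degrees from x). Starts lying flat on the mat; may be absent
- nut_a3_mid (a point): steel hex nut, 21 across flats, 24 across corners, 13 high, 25 g; the point is its centre, z along the bore, x to a corner (flats face 30, 90 and 150 degrees from x). Starts lying flat on the mat; may be absent
- nut_a4_mid (a point): steel hex nut, 21 across flats, 24 across corners, 13 high, 25 g; the point is its centre, z along the bore, x to a corner (flats face 30, 90 and 150 degrees from x). Starts lying flat on the mat; may be absent
- nut_b1_mid (a point): steel hex nut, 21 across flats, 24 across corners, 13 high, 25 g; the point is its centre, z along the bore, x to a corner (flats face 30, 90 and 150 degrees from x). Starts in the cup
- nut_b2_mid (a point): steel hex nut, 21 across flats, 24 across corners, 13 high, 25 g; the point is its centre, z along the bore, x to a corner (flats face 30, 90 and 150 degrees from x). Starts in the cup
- nut_b3_mid (a point): steel hex nut, 21 across flats, 24 across corners, 13 high, 25 g; the point is its centre, z along the bore, x to a corner (flats face 30, 90 and 150 degrees from x). Starts in the cup
- nut_b4_mid (a point): steel hex nut, 21 across flats, 24 across corners, 13 high, 25 g; the point is its centre, z along the bore, x to a corner (flats face 30, 90 and 150 degrees from x). Starts in the cup; may be absent
- nut_b5_mid (a point): steel hex nut, 21 across flats, 24 across corners, 13 high, 25 g; the point is its centre, z along the bore, x to a corner (flats face 30, 90 and 150 degrees from x). Starts in the cup; may be absent
- nut_b6_mid (a point): steel hex nut, 21 across flats, 24 across corners, 13 high, 25 g; the point is its centre, z along the bore, x to a corner (flats face 30, 90 and 150 degrees from x). Starts in the cup; may be absent

How it is judged (in metres and radians):
On the way, in this order (a step that is already met when the one before it is completed fails the run):
1. the empty bin stands on the platter, let go (x of bin_mid in the frame of platter between -0.055 and 0.055 m and y of bin_mid in the frame of platter between -0.055 and 0.055 m and z of bin_mid in the frame of platter between 0.018 and 0.027 m and angle between bin_mid's own z axis and vertical below 0.06 rad and contact force between the fingers and bin below 0.2 N), for 0.3 s.
2. tare key fully down with only the empty bin on the platter (all of step 1 and value of joint tare above 0.0048 m and contact force between cup and scale below 0.1 N and contact force between cup and bin below 0.1 N), for 0.05 s.
3. tare key let up (value of joint tare below 0.0012 m), for 0.1 s.
4. every nut is in the bin on the platter (all of step 1 and contact force between cup and scale below 0.1 N and contact force between cup and bin below 0.1 N and x of nut_a1_mid in the frame of bin_mid between -0.074 and 0.074 m and y of nut_a1_mid in the frame of bin_mid between -0.032 and 0.032 m and z of nut_a1_mid in the frame of bin_mid between -0.024 and 0.026 m and x of nut_a2_mid in the frame of bin_mid between -0.074 and 0.074 m and y of nut_a2_mid in the frame of bin_mid between -0.032 and 0.032 m and z of nut_a2_mid in the frame of bin_mid between -0.024 and 0.026 m and x of nut_a3_mid in the frame of bin_mid between -0.074 and 0.074 m and y of nut_a3_mid in the frame of bin_mid between -0.032 and 0.032 m and z of nut_a3_mid in the frame of bin_mid between -0.024 and 0.026 m and x of nut_a4_mid in the frame of bin_mid between -0.074 and 0.074 m and y of nut_a4_mid in the frame of bin_mid between -0.032 and 0.032 m and z of nut_a4_mid in the frame of bin_mid between -0.024 and 0.026 m and x of nut_b1_mid in the frame of bin_mid between -0.074 and 0.074 m and y of nut_b1_mid in the frame of bin_mid between -0.032 and 0.032 m and z of nut_b1_mid in the frame of bin_mid between -0.024 and 0.026 m and x of nut_b2_mid in the frame of bin_mid between -0.074 and 0.074 m and y of nut_b2_mid in the frame of bin_mid between -0.032 and 0.032 m and z of nut_b2_mid in the frame of bin_mid between -0.024 and 0.026 m and x of nut_b3_mid in the frame of bin_mid between -0.074 and 0.074 m and y of nut_b3_mid in the frame of bin_mid between -0.032 and 0.032 m and z of nut_b3_mid in the frame of bin_mid between -0.024 and 0.026 m and x of nut_b4_mid in the frame of bin_mid between -0.074 and 0.074 m and y of nut_b4_mid in the frame of bin_mid between -0.032 and 0.032 m and z of nut_b4_mid in the frame of bin_mid between -0.024 and 0.026 m and x of nut_b5_mid in the frame of bin_mid between -0.074 and 0.074 m and y of nut_b5_mid in the frame of bin_mid between -0.032 and 0.032 m and z of nut_b5_mid in the frame of bin_mid between -0.024 and 0.026 m and x of nut_b6_mid in the frame of bin_mid between -0.074 and 0.074 m and y of nut_b6_mid in the frame of bin_mid between -0.032 and 0.032 m and z of nut_b6_mid in the frame of bin_mid between -0.024 and 0.026 m), for 0.3 s.
5. print key fully down with the whole batch in the bin on the platter (all of step 4 and value of joint print above 0.0048 m), for 0.05 s.
6. print key let up (value of joint print below 0.0012 m), for 0.1 s.
At the end, for the whole second after the job is handed in: the bin stands level on the mat, its centre within 50 mm of the mat's centre, with every nut inside it below the rim; the cup stands upright on the cart top; both keys are up; all is released and at rest (horizontal distance between bin_mid and mat below 0.05 m and height (world z) of bin_mid between 0.0215 and 0.03 m and angle between each of bin_mid, cup_mid's own z axis and vertical below 0.06 rad and linear speed of each of bin, cup below 0.02 m/s and x of nut_a1_mid in the frame of bin_mid between -0.074 and 0.074 m and y of nut_a1_mid in the frame of bin_mid between -0.032 and 0.032 m and z of nut_a1_mid in the frame of bin_mid between -0.024 and 0.026 m and x of nut_a2_mid in the frame of bin_mid between -0.074 and 0.074 m and y of nut_a2_mid in the frame of bin_mid between -0.032 and 0.032 m and z of nut_a2_mid in the frame of bin_mid between -0.024 and 0.026 m and x of nut_a3_mid in the frame of bin_mid between -0.074 and 0.074 m and y of nut_a3_mid in the frame of bin_mid between -0.032 and 0.032 m and z of nut_a3_mid in the frame of bin_mid between -0.024 and 0.026 m and x of nut_a4_mid in the frame of bin_mid between -0.074 and 0.074 m and y of nut_a4_mid in the frame of bin_mid between -0.032 and 0.032 m and z of nut_a4_mid in the frame of bin_mid between -0.024 and 0.026 m and x of nut_b1_mid in the frame of bin_mid between -0.074 and 0.074 m and y of nut_b1_mid in the frame of bin_mid between -0.032 and 0.032 m and z of nut_b1_mid in the frame of bin_mid between -0.024 and 0.026 m and x of nut_b2_mid in the frame of bin_mid between -0.074 and 0.074 m and y of nut_b2_mid in the frame of bin_mid between -0.032 and 0.032 m and z of nut_b2_mid in the frame of bin_mid between -0.024 and 0.026 m and x of nut_b3_mid in the frame of bin_mid between -0.074 and 0.074 m and y of nut_b3_mid in the frame of bin_mid between -0.032 and 0.032 m and z of nut_b3_mid in the frame of bin_mid between -0.024 and 0.026 m and x of nut_b4_mid in the frame of bin_mid between -0.074 and 0.074 m and y of nut_b4_mid in the frame of bin_mid between -0.032 and 0.032 m and z of nut_b4_mid in the frame of bin_mid between -0.024 and 0.026 m and x of nut_b5_mid in the frame of bin_mid between -0.074 and 0.074 m and y of nut_b5_mid in the frame of bin_mid between -0.032 and 0.032 m and z of nut_b5_mid in the frame of bin_mid between -0.024 and 0.026 m and x of nut_b6_mid in the frame of bin_mid between -0.074 and 0.074 m and y of nut_b6_mid in the frame of bin_mid between -0.032 and 0.032 m and z of nut_b6_mid in the frame of bin_mid between -0.024 and 0.026 m and height (world z) of cup_mid between 0.034 and 0.0445 m and value of joint each of tare, print below 0.0012 m); the robot touches nothing.
It fails at once if tare pressed with a nut in or against the bin (value of joint tare above 0.004 m and distance between any of nut_a1_mid, nut_a2_mid, nut_a3_mid, nut_a4_mid, nut_b1_mid, nut_b2_mid, nut_b3_mid, nut_b4_mid, nut_b5_mid, nut_b6_mid and bin_mid below 0.075 m).
It fails at once if print pressed with a nut still away from the bin (value of joint print above 0.004 m and distance between any of nut_a1_mid, nut_a2_mid, nut_a3_mid, nut_a4_mid, nut_b1_mid, nut_b2_mid, nut_b3_mid, nut_b4_mid, nut_b5_mid, nut_b6_mid and bin_mid above 0.13 m).
It fails at once if a bystander (hammer, jar, spool, screwdriver, tape measure) moved more than 3 cm (distance of any of hammer, jar, spool, driver, tape from where it was at the start of the episode above 0.03 m).
Of nut_a1, nut_a2, nut_a3, nut_a4 only 2 to 4 are there at a start; the rules pass over those that are not, and their reading is None.
Of nut_b4, nut_b5, nut_b6 only 1 to 3 are there at a start; the rules pass over those that are not, and their reading is None.
At some moment in a run one of nut_a1, nut_a2, nut_a3, nut_a4, bin may be knocked a few centimetres aside while the robot is not near it.
It also fails if it takes over 210 s, if anything falls off the work surface, if the arm or the gripper's body presses on something with over 40 N, if the wrist force passes 120 N, or if a joint passes its speed limit or range.

## Working session

There is one attempt and no reset: what is moved stays moved. The work goes in short steps, Python scripts to look and compute and a tool call to move; the robot and the scene stay as the last step left them, time stands still between calls to the robot, and variables do not carry over. Pictures are saved under pics/ and viewed, at most 14 in all, crops included, and the job is handed in when it is done.

Besides the shell and the picture viewer there is one more tool, called by a JSON object that holds its "method" and its "body", one argument or row to a line. move_arm: Moves the arm, as the interface text tells. Its arguments: {"type":"object","properties":{"series":{"type":"array"}},"required":["series"]}

```bash
ls; mkdir -p pics; cat > h.py <<'E'
import numpy as np, cv2
from station import r
def cap(n, save=None):
    c=r.capture(n)
    if save: cv2.imwrite('pics/'+save,c['img'][:,:,::-1])
    return c
def ray(c,px):
    d=np.array([(px[0]-c['cx'])/c['fx'],(px[1]-c['cy'])/c['fy']])
    u=d.copy()
    for _ in range(30): u=d/(1+c['k1']*(u@u))
    return np.array(c['origin']),np.array(c['orientation'])@np.array([u[0],-u[1],-1.])
def at(c,px,z):
    o,d=ray(c,px); return o+d*(z-o[2])/d[2]
def proj(c,p):
    q=np.array(c['orientation']).T@(np.array(p)-np.array(c['origin'])); u=np.array([q[0],-q[1]])/-q[2]
    u=u*(1+c['k1']*(u@u)); return np.array([u[0]*c['fx']+c['cx'],u[1]*c['fy']+c['cy']])
E
python3 - <<'E'
from h import *
np.set_printoptions(precision=4,suppress=True)
ct=cap('top','top0.png')
print(ct['origin'],ct['orientation'])
Z={'scale':0,'platter':.085,'tare_top':.068,'print_top':.068,'mat':0,'bin_mid':.0225,'cup_mid':.0375,'hammer':.01,'jar':.045,'spool':.025,'driver':.01,'tape':.016,'nut_a1_mid':.0095}
for n,z in Z.items():
    for d in r.pinpoint(n,'top')[:6]: print(n,round(d['score'],2),np.round(d['centre'],1),at(ct,d['centre'],z)[:2])
cs=cap('side','side0.png'); print(cs['origin'],cs['orientation'])
for n in ['platter','tare_top','print_top','bin_mid','cup_mid']:
    for d in r.pinpoint(n,'side')[:2]: print(n,round(d['score'],2),np.round(d['centre'],1),at(cs,d['centre'],Z[n])[:2])
s=r.sense();print(s)
E
```

```text
pics
[0.4549 0.0112 1.1805] [[ 0.0104  0.996  -0.0886]
 [-0.9999  0.0103 -0.002 ]
 [-0.001   0.0887  0.9961]]
scale 0.6 [278.1 212.4] [0.5575 0.0047]
platter 0.92 [274.6 191.2] [0.6065 0.015 ]
tare_top 0.43 [257.4 252.2] [0.4447 0.0591]
print_top 0.58 [307.4 250.2] [ 0.4514 -0.0739]
print_top 0.47 [185.4 257.8] [0.4281 0.2499]
mat 0.92 [395.3 233.8] [ 0.5002 -0.3271]
bin_mid 0.79 [186.1 256.3] [0.4312 0.2579]
cup_mid 0.93 [175.6 195.4] [0.5985 0.2886]
cup_mid 0.18 [414.7 217.5] [ 0.5441 -0.3699]
hammer 0.77 [105.6 238. ] [0.4799 0.486 ]
jar 0.69 [360.4 156.1] [ 0.7123 -0.2212]
jar 0.2 [255.4 249.1] [0.4529 0.0657]
spool 0.77 [209.3 140.4] [0.7576 0.2013]
driver 0.56 [447.4 232.6] [ 0.5049 -0.4688]
tape 0.78 [350.7 295. ] [ 0.3299 -0.1973]
tape 0.37 [177.3 197.6] [0.595  0.2888]
nut_a1_mid 0.48 [415.2 248.5] [ 0.4595 -0.3789]
[-0.1474  0.7521  1.1743] [[-0.7188  0.5089 -0.4737]
 [-0.6951 -0.511   0.5057]
 [ 0.0153  0.6927  0.721 ]]
platter 0.62 [266.1 207.5] [0.5986 0.0103]
tare_top 0.48 [291.2 241.2] [0.4475 0.048 ]
print_top 0.39 [317.4 216.2] [ 0.459  -0.0944]
bin_mid 0.68 [253.2 295. ] [0.4108 0.2529]
cup_mid 0.81 [202.3 259.5] [0.6124 0.2812]
cup_mid 0.22 [177.3 336.7] [0.4553 0.4974]
{'time_s': 1.0, 'joints': array([-48.2101,  22.0431,   0.4523,   0.0003, -68.4084, -14.8161]), 'joint_velocities': array([ 0.0815,  0.0066, -0.0472, -0.1074,  0.0435,  0.0681]), 'effort': array([  0.    , -39.0474,  18.7627,   4.2245,   0.0155,  -0.    ]), 'tcp_pos': array([ 0.2835, -0.557 ,  0.1953]), 'ee_rot': array([[-0.8912, -0.4536,  0.    ],
       [-0.4536,  0.8912, -0.    ],
       [ 0.    , -0.    , -1.    ]]), 'wrist_force': array([-0.5067,  0.3959,  0.1546]), 'moment': array([-0.0232,  0.0057,  0.0077]), 'gripper_force': 0.0, 'gripper_width': 1.0003510973901044}
```

```bash
python3 - <<'E'
import cv2
a=cv2.imread('pics/top0.png')
cv2.imwrite('pics/top0c.png',cv2.resize(a[120:320,80:480],(800,400),interpolation=cv2.INTER_CUBIC))
E
```

```text
(no output)
```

View pics/top0c.png

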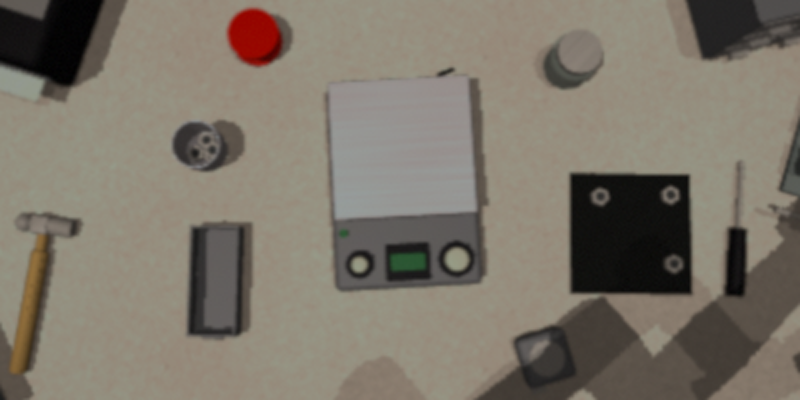

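View pics/side0.png

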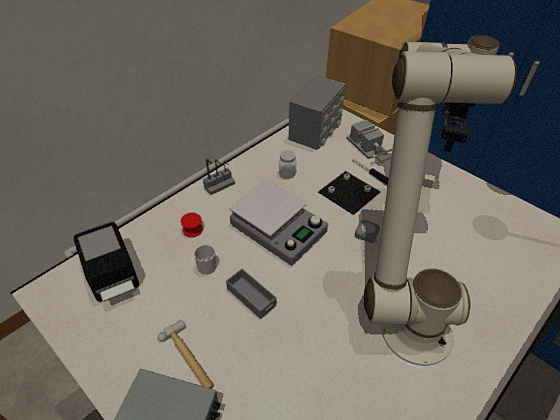

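The top crop shows the cup with nuts at (200,146), the bin at (218,280), the tare key at (360,264), the print key at (456,258), and three nuts on the mat. The side view agrees.

{"method": "move_arm", "body": {
  "series": [
    [[0,0,0.94],[0,0,-0.02],1],
    [[0,0,0.94],[0,0,-0.02],1],
    [[0,0,0.94],[0,0,-0.02],1],
    [[0,0,0.94],[0,0,-0.02],1],
    [[0,0,0.94],[0,0,-0.02],1],
    [[0,0,0],[-0.1,0,0],1],
    [[0,0,0],[-0.1,0,0],1],
    [[0,0,0],[-0.05,0.08,0],1],
    [[0,0,0],[0,0.1,0],1],
    [[0,0,0],[0,0.1,0],1],
    [[0,0,0],[0,0.1,0],1],
    [[0,0,0],[0,0.1,0],1]
  ]
}}

```text
time_s: 2.2
tcp_pos: [0.4081, -0.315, 0.2453]
ee_rot: [[-1.0, -0.001, 0.0], [-0.001, 1.0, -0.0], [-0.0, -0.0, -1.0]]
wrist_force: [1.6, 0.8, 1.0]
gripper_width: 0.999
gripper_force: 0.0
```

{"method": "move_arm", "body": {
  "series": [
    [[0,0,0],[0,0.1,0],1],
    [[0,0,0],[0,0.1,0],1],
    [[0,0,0],[0,0.1,0],1],
    [[0,0,0],[0,0.1,0],1],
    [[0,0,0],[0,0.1,0],1],
    [[0,0,0],[0,0.1,0],1],
    [[0,0,0],[0,0.1,0],1],
    [[0,0,0],[0,0.1,0],1],
    [[0,0,0],[0,0.1,0],1],
    [[0,0,0],[0,0.1,0],1],
    [[0,0,0],[0,0.1,0],1],
    [[0,0,0],[0,0,0],1]
  ]
}}

```text
time_s: 3.4
tcp_pos: [0.408, 0.238, 0.245]
ee_rot: [[-1.0, -0.006, 0.001], [-0.006, 1.0, 0.001], [-0.001, 0.001, -1.0]]
wrist_force: [-0.2, -0.3, -0.7]
gripper_width: 0.999
gripper_force: 0.0
```

```bash
cat >> h.py <<'E'
np.set_printoptions(precision=4,suppress=True)
def rect(c,t,cam,z):
    """outline of a thing lifted to height z: centre, sizes, yaw of the long side"""
    m=r.cut_out(t,cam)[0]; cs=max(cv2.findContours(m['pixels'].astype(np.uint8),0,2)[0],key=cv2.contourArea)
    p=np.array([at(c,q[0],z)[:2] for q in cs],np.float32); (x,y),(w,h),a=cv2.minAreaRect(p)
    b=cv2.boxPoints(((x,y),(w,h),a)); e=max(b[1]-b[0],b[2]-b[1],key=np.linalg.norm)
    return np.array([x,y]),sorted((w,h)),(np.degrees(np.arctan2(e[1],e[0]))+90)%180-90,m['score']
def me():
    s=r.sense(); R=s['ee_rot']; print('t',s['time_s'],'tcp',s['tcp_pos'],'yaw x',np.degrees(np.arctan2(R[1,0],R[0,0])),'w',s['gripper_width'],'F',s['wrist_force'],'Rz',R[:,2]); return s
E
python3 - <<'E'
from h import *
me()
c=cap('wrist','w1.png'); print(c['origin'],c['orientation'])
for n,z in [('bin_mid',.0225),('tare_top',.068),('platter',.085)]:
    for d in r.pinpoint(n,'wrist')[:2]: print(n,round(d['score'],2),np.round(d['centre'],1),at(c,d['centre'],z))
try: print(rect(c,'bin_mid','wrist',.045))
except Exception as e: print(e)
ct=cap('top')
print(rect(ct,'bin_mid','top',.045), rect(ct,'platter','top',.085), rect(ct,'scale','top',.07),rect(ct,'mat','top',.003))
E
```

```text
t 3.4 tcp [0.408 0.238 0.245] yaw x -179.63228789562584 w 0.9987822854449041 F [-0.1855 -0.2768 -0.672 ] Rz [ 0.0006  0.0008 -1.    ]
[0.3426 0.238  0.4349] [[-0.0069 -0.9695 -0.2449]
 [ 1.     -0.0065 -0.0024]
 [ 0.0007 -0.2449  0.9695]]
bin_mid 0.79 [287.9 186.7] [0.4239 0.2519 0.0225]
tare_top 0.74 [114.9 216.5] [0.4503 0.0544 0.068 ]
(array([0.4231, 0.254 ]), [0.06818260252475739, 0.1543678492307663], np.float32(-0.2599945), 0.89)
(array([0.4653, 0.2504]), [0.06533404439687729, 0.07329340279102325], np.float32(-88.44876), 0.83) (array([ 0.5576, -0.0041]), [0.19744205474853516, 0.2864018678665161], np.float32(3.7301788), 0.85) (array([ 0.5601, -0.0018]), [0.19973836839199066, 0.28840401768684387], np.float32(3.6163788), 0.77) (array([ 0.493 , -0.3245]), [0.16614380478858948, 0.16939343512058258], np.float32(-89.42258), 0.7)
```

{"method": "move_arm", "body": {
  "series": [
    [[0,0,0],[-0.031,0.031,0.04],1],
    [[0,0,0],[0,0,0.1],1],
    [[0,0,0],[0,0,0.1],1],
    [[0,0,0],[0,0,0.1],1],
    [[0,0,0],[0,0,0.07],1],
    [[0,0,0],[0,0,0.04],1],
    [[0,0,0],[0,0,0.024],1],
    [[0,0,0],[0,0,0],0],
    [[0,0,0],[0,0,0],0],
    [[0,0,0],[0,0,0],0],
    [[0,0,0],[0,0,0],0],
    [[0,0,0],[0,0,0],0]
  ]
}}

```text
time_s: 5.1
tcp_pos: [0.4241, 0.2494, 0.0094]
ee_rot: [[-1.0, -0.001, 0.002], [-0.001, 1.0, 0.002], [-0.002, 0.002, -1.0]]
wrist_force: [0.4, 0.1, 1.9]
gripper_width: 0.752
gripper_force: 30.0
```

{"method": "move_arm", "body": {
  "series": [
    [[0,0,0],[0,0,-0.06],0],
    [[0,0,0],[0,0,-0.1],0],
    [[0,0,0],[0,0,-0.1],0],
    [[0,0,0],[0,0,-0.1],0],
    [[0,0,0],[-0.059,-0.08,0],0],
    [[0,0,0],[-0.059,-0.08,0],0],
    [[0,0,0],[-0.059,-0.08,0],0],
    [[0,0,0],[-0.059,-0.08,0],0],
    [[0,0,0],[-0.06,-0.08,0],0],
    [[0,0,0],[-0.06,-0.08,0],0],
    [[0,0,-0.63],[0,0,0],0],
    [[0,0,0],[0,0,0],0]
  ]
}}

```text
time_s: 6.3
tcp_pos: [0.6013, 0.0073, 0.1874]
ee_rot: [[-0.998, -0.061, -0.002], [-0.061, 0.998, 0.0], [0.002, 0.0, -1.0]]
wrist_force: [-0.1, 0.2, -0.8]
gripper_width: 0.753
gripper_force: 30.0
```

```bash
python3 - <<'E'
from h import *
me()
c=cap('wrist','w2.png')
for n,z in [('tare_top',.068),('print_top',.068),('platter',.085)]:
    for d in r.pinpoint(n,'wrist')[:2]: print(n,round(d['score'],2),np.round(d['centre'],1),at(c,d['centre'],z))
E
```

```text
t 6.3 tcp [0.6013 0.0073 0.1874] yaw x -176.52413728687975 w 0.7526833029881088 F [-0.0504  0.1885 -0.756 ] Rz [-0.002   0.0001 -1.    ]
tare_top 0.73 [341.7  16.8] [0.4477 0.0528 0.068 ]
print_top 0.57 [184.8  13.7] [ 0.4528 -0.0793  0.068 ]
platter 0.63 [185.5  15.1] [ 0.4584 -0.0742  0.085 ]
```

View pics/w2.png

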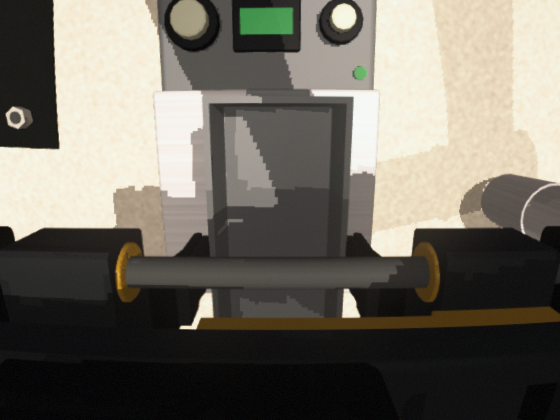

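```bash
python3 - <<'E'
from h import *
c=cap('wrist')
for p in [(155,94),(378,91),(267,92.5)]: print(at(c,p,.085))
E
```

```text
[ 0.5213 -0.097   0.085 ]
[0.5072 0.0878 0.085 ]
[ 0.515  -0.0038  0.085 ]
```

{"method": "move_arm", "body": {
  "series": [
    [[0,0,0],[-0.012,-0.01,0.05],0],
    [[0,0,0],[0,0,0.06],0],
    [[0,0,0],[0,0,0.04],0],
    [[0,0,0],[0,0,0.02],0],
    [[0,0,0],[0,0,0.01],0],
    [[0,0,0],[0,0,0.005],0],
    [[0,0,0],[0,0,0],0],
    [[0,0,0],[0,0,0],0]
  ]
}}

```text
time_s: 7.35
tcp_pos: [0.6085, 0.0044, 0.097]
ee_rot: [[-0.998, -0.064, 0.002], [-0.064, 0.998, 0.0], [-0.002, 0.0, -1.0]]
wrist_force: [-0.3, -0.1, -0.2]
gripper_width: 0.752
gripper_force: 30.0
```

{"method": "move_arm", "body": {
  "series": [
    [[0,0,0],[0,0,0.004],0],
    [[0,0,0],[0,0,0.002],0],
    [[0,0,0],[0,0,0],0],
    [[0,0,0],[0,0,0],1],
    [[0,0,0],[0,0,0],1],
    [[0,0,0],[0,0,0],1],
    [[0,0,0],[0,0,0],1],
    [[0,0,0],[0,0,-0.03],1],
    [[0,0,0],[0,0,-0.07],1],
    [[0,0,0],[0,0,-0.1],1],
    [[0,0,0],[0,0,-0.06],1],
    [[0,0,0],[0,0,0],0]
  ]
}}

```text
time_s: 8.55
tcp_pos: [0.6109, 0.0043, 0.2288]
ee_rot: [[-0.998, -0.064, 0.011], [-0.064, 0.998, 0.001], [-0.011, 0.0, -1.0]]
wrist_force: [0.0, 0.2, 1.2]
gripper_width: 0.962
gripper_force: 0.0
```

```bash
python3 - <<'E'
from h import *
me()
c=cap('wrist')
for n,z in [('tare_top',.068),('print_top',.068),('bin_mid',.1075)]:
    for d in r.pinpoint(n,'wrist')[:1]: print(n,round(d['score'],2),np.round(d['centre'],1),at(c,d['centre'],z))
E
```

```text
t 8.55 tcp [0.6109 0.0043 0.2288] yaw x -176.3132665044312 w 0.9621945482769314 F [0.0138 0.1696 1.2012] Rz [ 0.0112  0.0012 -0.9999]
tare_top 0.72 [341.2  16.7] [0.4479 0.0551 0.068 ]
print_top 0.89 [194.8  14.4] [ 0.4544 -0.0836  0.068 ]
bin_mid 0.81 [273.2 187.2] [0.6089 0.0011 0.1075]
```

{"method": "move_arm", "body": {
  "series": [
    [[0,0.11,0],[0.08,0.03,0],0],
    [[0,0,0],[0.08,0.03,0],0],
    [[0,0,0],[0.08,0.03,0],0],
    [[0,0,0],[0.077,0.031,0],0],
    [[0,0,0],[0,0,0.06],0],
    [[0,0,0],[0,0,0.09],0],
    [[0,0,0],[0,0,0.08],0],
    [[0,0,0],[0,0,0.04],0],
    [[0,0,0],[0,0,0.01],0],
    [[0,0,0],[0,0,0],0],
    [[0,0,0],[0,0,0],0]
  ]
}}

```text
time_s: 9.85
tcp_pos: [0.4451, 0.0546, 0.0849]
ee_rot: [[-0.998, -0.064, -0.01], [-0.064, 0.998, -0.0], [0.01, 0.0, -1.0]]
wrist_force: [0.1, 0.6, 0.0]
gripper_width: 0.007
gripper_force: 0.0
```

{"method": "move_arm", "body": {
  "series": [
    [[0,-0.1,0],[-0.006,0,0.014],0],
    [[0,0,0],[0,0,0.014],0],
    [[0,0,0],[0,0,0.01],0],
    [[0,0,0],[0,0,0.004],0],
    [[0,0,0],[0,0,0],0],
    [[0,0,0],[0,0,0],0]
  ]
}}

```text
time_s: 10.45
tcp_pos: [0.4474, 0.0546, 0.0633]
ee_rot: [[-0.998, -0.064, -0.001], [-0.064, 0.998, 0.0], [0.001, 0.0, -1.0]]
wrist_force: [0.3, 0.5, 0.7]
gripper_width: 0.007
gripper_force: 0.0
```

{"method": "move_arm", "body": {
  "series": [
    [[0,0,0],[0,0,0.003],0],
    [[0,0,0],[0,0,0.002],0],
    [[0,0,0],[0,0,0],0],
    [[0,0,0],[0,0,0],0]
  ]
}}

```text
time_s: 10.85
tcp_pos: [0.4472, 0.0545, 0.0606]
ee_rot: [[-0.998, -0.064, -0.001], [-0.064, 0.998, -0.0], [0.001, 0.0, -1.0]]
wrist_force: [-0.5, 0.1, 0.0]
gripper_width: 0.004
gripper_force: 0.0
```

```bash
python3 - <<'E'
from h import *
c=cap('side');cw=cap('wrist')
s=r.sense()
print(s['tcp_pos'],s['wrist_force'],proj(c,s['tcp_pos']),proj(cw,s['tcp_pos']))
for n in ['tare_top','print_top']:
    for k,v in (('side',c),('wrist',cw)):
        for d in r.pinpoint(n,k)[:2]: print(n,k,round(d['score'],2),np.round(d['centre'],1),at(v,d['centre'],.068))
a=c['img'][180:300,210:370,::-1];a=cv2.resize(a,(800,600),interpolation=cv2.INTER_CUBIC)
cv2.imwrite('pics/s3.png',a)
E
```

```text
[0.4473 0.0545 0.0607] [ 0.2578 -0.3604  0.7111] [289.7854 243.8144] [276.2786 233.6433]
tare_top side 0.43 [291.8 237.9] [0.4555 0.0366 0.068 ]
tare_top wrist 0.69 [275.7 243.2] [0.4505 0.0544 0.068 ]
print_top side 0.48 [315.1 217.9] [ 0.4594 -0.083   0.068 ]
print_top wrist 0.67 [ 46.7 239.7] [ 0.458  -0.0805  0.068 ]
```

View pics/s3.png

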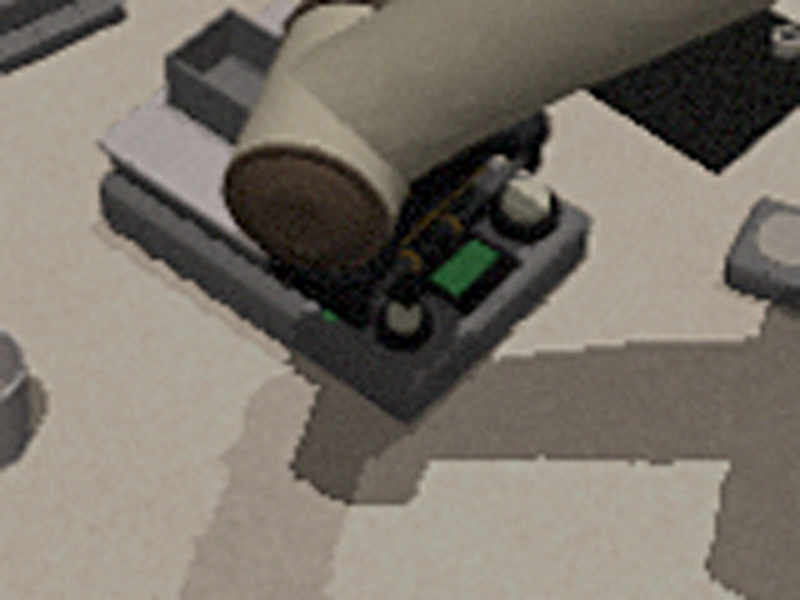

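The crop shows the tare key at (405,318) uncovered by the fingertips, which appear just behind or above it. I'll check this from the wrist camera.

```bash
python3 - <<'E'
from h import *
cw=cap('wrist')
a=cw['img'][160:310,176:376,::-1];a=cv2.resize(a,(800,600),interpolation=cv2.INTER_CUBIC)
cv2.imwrite('pics/w3.png',a)
E
```

```text
(no output)
```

View pics/w3.png

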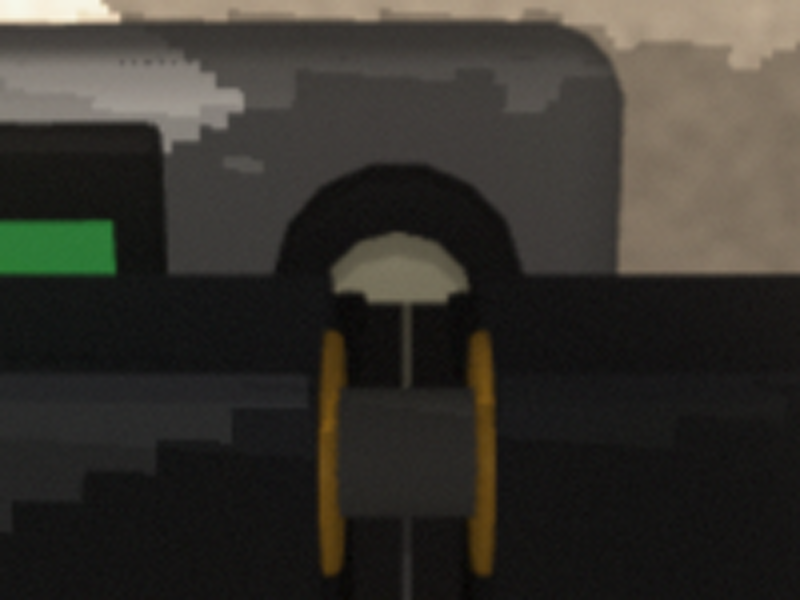

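The wrist view shows the fingertips over the key, with its front rim showing at (400,265), so they are not yet touching. I'll go lower in small steps, a little forward.

{"method": "move_arm", "body": {
  "series": [
    [[0,0,0],[0.006,0,0.002],0],
    [[0,0,0],[0,0,0.003],0],
    [[0,0,0],[0,0,0],0],
    [[0,0,0],[0,0,0],0]
  ]
}}

```text
time_s: 11.6
tcp_pos: [0.4442, 0.0543, 0.0581]
ee_rot: [[-0.998, -0.064, -0.001], [-0.064, 0.998, -0.0], [0.001, -0.0, -1.0]]
wrist_force: [0.1, 0.8, 0.0]
gripper_width: 0.007
gripper_force: 0.0
```

{"method": "move_arm", "body": {
  "series": [
    [[0,0,0],[0,0,0.003],0],
    [[0,0,0],[0,0,0.003],0],
    [[0,0,0],[0,0,0],0],
    [[0,0,0],[0,0,0],0]
  ]
}}

```text
time_s: 12.0
tcp_pos: [0.4442, 0.0543, 0.0551]
ee_rot: [[-0.998, -0.064, -0.001], [-0.064, 0.998, -0.0], [0.001, -0.0, -1.0]]
wrist_force: [0.1, -0.5, 0.0]
gripper_width: 0.008
gripper_force: 0.0
```

```bash
python3 - <<'E'
from h import *
cw=cap('wrist');me()
a=cw['img'][160:310,176:376,::-1];a=cv2.resize(a,(800,600),interpolation=cv2.INTER_CUBIC)
cv2.imwrite('pics/w4.png',a)
E
```

```text
t 12.05 tcp [0.4442 0.0543 0.0551] yaw x -176.34656218763968 w 0.006492606505390287 F [ 0.5904 -0.5119 -0.7063] Rz [-0.001  -0.0001 -1.    ]
```

View pics/w4.png

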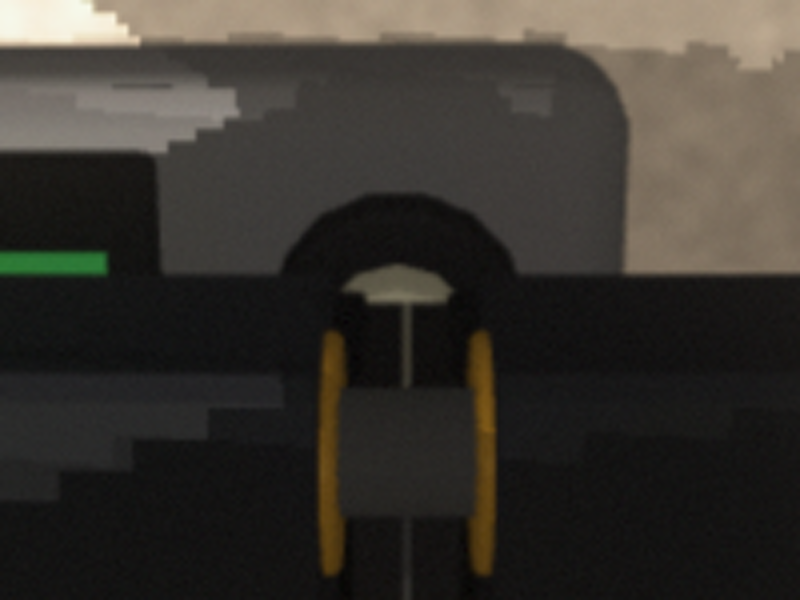

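The wrist view still shows key face in front of the fingers and no force reading. I'll keep going down in small steps.

{"method": "move_arm", "body": {
  "series": [
    [[0,0,0],[0.004,0,0.003],0],
    [[0,0,0],[0,0,0.003],0],
    [[0,0,0],[0,0,0],0]
  ]
}}

```text
time_s: 12.35
tcp_pos: [0.4419, 0.0541, 0.0519]
ee_rot: [[-0.998, -0.064, -0.002], [-0.064, 0.998, -0.0], [0.002, -0.0, -1.0]]
wrist_force: [-0.2, -0.2, 0.9]
gripper_width: 0.005
gripper_force: 0.0
```

```bash
python3 - <<'E'
from h import *
cw=cap('wrist');s=me();print(cw['fx'],cw['origin']-s['tcp_pos'],s['effort'])
R=s['ee_rot'];T=s['tcp_pos']
a=cv2.resize(cw['img'][160:310,176:376,::-1],(800,600),interpolation=cv2.INTER_CUBIC)
def circ(ctr,rad,col):
    for t in np.arange(0,6.28,.1):
        u=(proj(cw,np.array(ctr)+rad*np.array([np.cos(t),np.sin(t),0]))-[176,160])*4
        cv2.circle(a,tuple(int(v) for v in u),2,col,-1)
circ((.448,.0545,.062),.019,(0,0,255)); circ((.448,.0545,.068),.011,(0,255,0)); circ((.448,.0545,.062),.011,(255,0,0))
for dx in(-.0095,.0095):
    u=(proj(cw,T+R@np.array([-dx,0,0]))-[176,160])*4; cv2.circle(a,tuple(int(v) for v in u),5,(0,255,255),-1)
cv2.imwrite('pics/w5.png',a)
E
```

```text
t 12.4 tcp [0.4421 0.0542 0.052 ] yaw x -176.34219591215268 w 0.008838725801087539 F [0.5309 0.3622 0.1227] Rz [-0.0012 -0.0002 -1.    ]
342.3710845239338 [-0.065  -0.0036  0.1899] [ -0.0003 -26.6212  12.9017   2.8723  -0.0873  -0.0003]
```

View pics/w5.png

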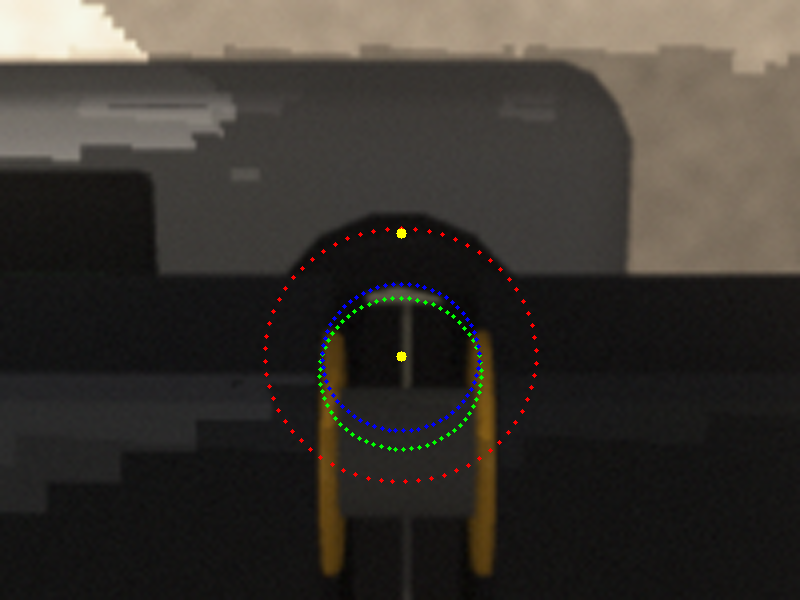

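The overlay shows the collar about 12 mm further from the camera than the numbers imply. The fingers cover the key and sit above it, so I continue down until there is a force.

{"method": "move_arm", "body": {
  "series": [
    [[0,0,0],[0,0,0.003],0],
    [[0,0,0],[0,0,0.003],0],
    [[0,0,0],[0,0,0],0]
  ]
}}

```text
time_s: 12.7
tcp_pos: [0.442, 0.0541, 0.0489]
ee_rot: [[-0.998, -0.064, -0.001], [-0.064, 0.998, -0.0], [0.002, -0.0, -1.0]]
wrist_force: [-0.4, 0.5, 0.3]
gripper_width: 0.006
gripper_force: 0.0
```

{"method": "move_arm", "body": {
  "series": [
    [[0,0,0],[0,0,0.003],0],
    [[0,0,0],[0,0,0.003],0],
    [[0,0,0],[0,0,0],0]
  ]
}}

```text
time_s: 13.0
tcp_pos: [0.442, 0.0541, 0.0459]
ee_rot: [[-0.998, -0.064, -0.002], [-0.064, 0.998, -0.0], [0.002, -0.0, -1.0]]
wrist_force: [-0.5, -0.5, 0.2]
gripper_width: 0.003
gripper_force: 0.0
```

{"method": "move_arm", "body": {
  "series": [
    [[0,0,0],[0,0,0.003],0],
    [[0,0,0],[0,0,0.002],0],
    [[0,0,0],[0,0,0],0]
  ]
}}

```text
time_s: 13.3
tcp_pos: [0.4424, 0.0543, 0.0437]
ee_rot: [[-0.998, -0.064, -0.001], [-0.064, 0.998, -0.0], [0.001, 0.0, -1.0]]
wrist_force: [-0.7, 0.6, 2.6]
gripper_width: 0.004
gripper_force: 1.1
```

```bash
python3 - <<'E'
from h import *
cw=cap('wrist');cs=cap('side');s=me();print(s['effort'])
p=proj(cs,s['tcp_pos']);print(p)
a=cv2.resize(cw['img'][160:310,176:376,::-1],(400,300));b=cv2.resize(cs['img'][205:275,250:330,::-1],(400,350),interpolation=cv2.INTER_CUBIC)
cv2.imwrite('pics/w6.png',np.hstack([np.vstack([a,a[:50]*0]),b]))
E
```

```text
t 13.4 tcp [0.4423 0.0543 0.0438] yaw x -176.33816352082627 w 0.0026495798081680854 F [-0.8738 -0.5475  2.3961] Rz [-0.0007 -0.     -1.    ]
[  0.0004 -26.1054  12.2627   2.6657   0.022    0.0002]
[290.7776 247.933 ]
```

View pics/w6.png

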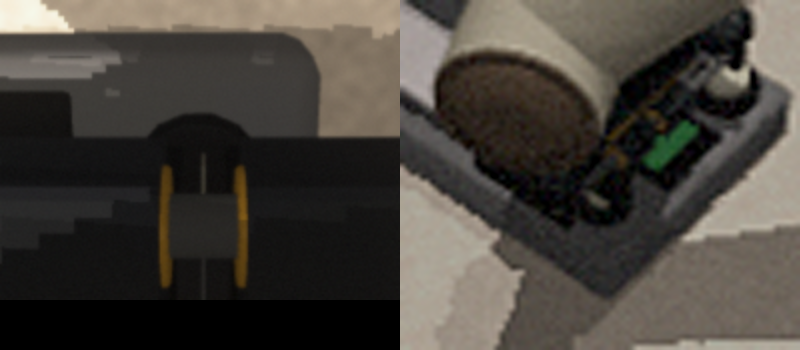

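Contact at last: 2.6 N at a reported z of 0.0437, so the real fingertip ends about 22 mm above the reported TCP. I press on.

{"method": "move_arm", "body": {
  "series": [
    [[0,0,0],[0,0,0.003],0],
    [[0,0,0],[0,0,0.003],0],
    [[0,0,0],[0,0,0],0],
    [[0,0,0],[0,0,0],0]
  ]
}}

```text
time_s: 13.8
tcp_pos: [0.4423, 0.0543, 0.0407]
ee_rot: [[-0.998, -0.064, -0.001], [-0.064, 0.998, -0.0], [0.001, -0.0, -1.0]]
wrist_force: [-1.0, -0.2, 4.3]
gripper_width: 0.007
gripper_force: 1.9
```

{"method": "move_arm", "body": {
  "series": [
    [[0,0,0],[0,0,0.003],0],
    [[0,0,0],[0,0,0.002],0],
    [[0,0,0],[0,0,0],0],
    [[0,0,0],[0,0,0],0]
  ]
}}

```text
time_s: 14.2
tcp_pos: [0.4424, 0.0542, 0.0391]
ee_rot: [[-0.998, -0.064, -0.001], [-0.064, 0.998, -0.0], [0.001, -0.0, -1.0]]
wrist_force: [-2.9, 1.0, 12.6]
gripper_width: 0.003
gripper_force: 6.0
```

{"method": "move_arm", "body": {
  "series": [
    [[0,0,0],[0,0,-0.02],0],
    [[0,0,0],[0,0,-0.1],0],
    [[0,0,0],[0,0,-0.1],0],
    [[0,0,0],[0,0,-0.1],1],
    [[0,0,0],[0,0,-0.1],1],
    [[0,0,0],[0,0,0],1]
  ]
}}

```text
time_s: 14.8
tcp_pos: [0.4463, 0.0553, 0.2553]
ee_rot: [[-0.998, -0.065, 0.013], [-0.065, 0.998, 0.005], [-0.014, 0.004, -1.0]]
wrist_force: [0.1, 0.4, 0.3]
gripper_width: 0.195
gripper_force: 0.0
```

```bash
python3 - <<'E'
from h import *
c=cap('wrist');s=me();print(s['joints'])
ct=cap('top')
for n,z in [('cup_mid',.0375),('bin_mid',.1075)]:
  for k,v in (('top',ct),('wrist',c)):
    for d in r.pinpoint(n,k)[:1]: print(n,k,round(d['score'],2),at(v,d['centre'],z))
print(rect(ct,'cup_mid','top',.075), rect(ct,'hammer','top',.01))
E
```

```text
t 14.85 tcp [0.4439 0.055  0.2513] yaw x -176.3491060976226 w 0.2353956723069277 F [ 0.1044  0.3569 -0.5391] Rz [ 0.0061  0.0038 -1.    ]
[  27.9759    1.7945  -17.6168   -0.0267  -70.1769 -114.3154]
cup_mid top 0.64 [0.6016 0.2851 0.0375]
bin_mid top 0.75 [0.6104 0.0038 0.1075]
bin_mid wrist 0.28 [ 0.3383 -0.1434  0.1075]
(array([0.6005, 0.2706]), [0.06009959429502487, 0.07660244405269623], np.float32(45.926605), 0.79) (array([0.4022, 0.4928]), [0.08346912264823914, 0.2170906364917755], np.float32(0.6997223), 0.55)
```

{"method": "move_arm", "body": {
  "series": [
    [[0,0,0],[-0.02,0.1,-0.05],1],
    [[0,0,0],[-0.02,0.1,-0.05],1],
    [[0,0,0],[-0.02,0.1,-0.05],1],
    [[0,0,0],[-0.02,0.1,-0.05],1],
    [[0,0,0],[-0.02,0.1,0],1],
    [[0,0,0],[-0.02,0.1,0],1],
    [[0,0,-1],[0,0,0],1],
    [[0,0,-1],[0,0,0],1],
    [[0,0,-1],[0,0,0],1],
    [[0,0,-1],[0,0,0],1],
    [[0,0,-1],[0,0,0],1],
    [[0,0,-1],[0,0,0],1]
  ]
}}

```text
time_s: 16.4
tcp_pos: [0.4796, 0.3313, 0.3348]
ee_rot: [[-0.785, -0.619, -0.003], [-0.619, 0.785, -0.002], [0.003, 0.0, -1.0]]
wrist_force: [0.3, -0.5, -0.0]
gripper_width: 0.999
gripper_force: 0.0
```

```bash
cat >> h.py <<'E'
import json
def log():
    s=me(); print(s['joints'])
    open('log.txt','a').write(json.dumps([list(map(float,s['joints'])),list(map(float,s['tcp_pos'])),np.array(s['ee_rot']).tolist()])+'\n')
E
python3 -c "
from h import *
log()"
```

```text
t 16.4 tcp [0.4796 0.3313 0.3348] yaw x -141.72519854458795 w 0.9985336266045567 F [ 0.3189 -0.4743 -0.0195] Rz [-0.0026 -0.0018 -1.    ]
[  50.5174   14.5288    9.2512   -0.0481  -84.8949 -102.2382]
```

{"method": "move_arm", "body": {
  "series": [
    [[0,0,-1],[0,0,0],1],
    [[0,0,-1],[0,0,0],1],
    [[0,0,-1],[0,0,0],1],
    [[0,0,-1],[0,0,0],1],
    [[0,0,-1],[0,0,0],1],
    [[0,0,-1],[0,0,0],1],
    [[0,0,-1],[0,0,0],1],
    [[0,0,-1],[0,0,0],1],
    [[0,0,-1],[0,0,0],1],
    [[0,0,-1],[0,0,0],1],
    [[0,0,-1],[0,0,0],1],
    [[0,0,-1],[0,0,0],1]
  ]
}}

```text
time_s: 17.6
tcp_pos: [0.4797, 0.3313, 0.3349]
ee_rot: [[0.293, -0.956, -0.002], [-0.956, -0.293, -0.002], [0.001, 0.003, -1.0]]
wrist_force: [-0.6, 0.2, -0.4]
gripper_width: 1.001
gripper_force: 0.0
```

{"method": "move_arm", "body": {
  "series": [
    [[0,0,-1],[0,0,0],1],
    [[0,0,0],[0,0,0],1],
    [[0,1,0],[0,0,0],1],
    [[0,1,0],[0,0,0],1],
    [[0,0,0],[0,0,0],1]
  ]
}}

```text
time_s: 18.1
tcp_pos: [0.4787, 0.3326, 0.3335]
ee_rot: [[0.377, -0.923, 0.073], [-0.904, -0.384, -0.188], [0.202, 0.005, -0.979]]
wrist_force: [0.1, -0.1, -0.8]
gripper_width: 1.004
gripper_force: 0.0
```

```bash
python3 -c "
from h import *
log()"
```

```text
t 18.1 tcp [0.4787 0.3326 0.3335] yaw x -67.37374694411784 w 1.0041028583877587 F [ 0.0681 -0.0571 -0.7687] Rz [ 0.0734 -0.1884 -0.9793]
[ 56.2124  16.5311   7.2477   9.5506 -87.4967 -34.5987]
```

```bash
cat > fk.py <<'E'
import numpy as np, json
from scipy.spatial.transform import Rotation as Ro
from scipy.optimize import least_squares
D=[json.loads(l) for l in open('log.txt')]
D.append([[-48.2101,22.0431,.4523,.0003,-68.4084,-14.8161],[.2835,-.557,.1953],[[-.8912,-.4536,0],[-.4536,.8912,0],[0,0,-1]]])
D.append([[27.9759,1.7945,-17.6168,-.0267,-70.1769,-114.3154],[.4439,.055,.2513],[[-.998,-.063,.0061],[-.064,.998,.0038],[-.006,.004,-1]]])
e=lambda ax,a: Ro.from_euler(ax,a,degrees=True).as_matrix()
def fk(q,p,s4,s6):
    H,a1,L2,a3,L3,d6,ew,ee=p[:8]
    R=e('z',q[0]); x=R@[a1,0,H]; R=R@e('y',q[1]); x=x+R@[0,0,L2]
    R=R@e('y',-q[2]); x=x+R@[L3,ee,a3]
    R=R@e('x',s4*q[3]); R=R@e('y',-q[4]); x=x+R@[0,ew,0]; R=R@e('x',s6*q[5]); x=x+R@[d6,0,0]
    return x,R
def fit():
    best=None
    for s4 in(1,-1):
        for s6 in(1,-1):
            def f(p):
                o=[]
                for q,t,M in D:
                    x,R=fk(q,p,s4,s6); R=R@Ro.from_rotvec(p[8:11]).as_matrix(); o+=list(10*(x-t))+list((R-np.array(M)).ravel())
                o+=list(1e-3*(p[:8]-[.2,0,.41,0,.43,.35,-.13,0]))
                return o
            for g in ([0,np.pi/2,0],[2.2,0,2.2],[0,np.pi/2,.1],[1.2,1.2,1.2],[-1.2,1.2,-1.2]):
                r=least_squares(f,[.2,0,.41,0,.43,.35,-.13,0]+g)
                if best is None or r.cost<best[0]: best=(r.cost,r.x,s4,s6)
    return best
if __name__=='__main__':
    np.set_printoptions(precision=4,suppress=True)
    b=fit(); print(b)
    for q,t,M in D: x,R=fk(q,*b[1:]); print(x-t)
E
python3 fk.py
```

```text
(np.float64(5.407081790703409e-07), array([ 0.1605, -0.0001,  0.5651, -0.    ,  0.4219,  0.3337, -0.1598,
        0.    ,  2.4183, -2.4185,  2.4182]), -1, -1)
[ 0. -0.  0.]
[ 0.  0. -0.]
[0. 0. 0.]
[-0.  0. -0.]
```

```bash
cat > ik.py <<'E'
from fk import *
P=fit()[1:]; T0=Ro.from_rotvec(P[0][8:11]).as_matrix()
LO=np.array([-179.8,-69.3,-61.3,-181.2,-171.1,-177.4]);HI=np.array([179.8,118.1,80.6,117.6,-9.2,177.4])
def full(q):
    x,R=fk(q,*P); return x,R@T0
def wrist(q):
    p=P[0].copy();p[5]=0;a=fk(q,p,*P[1:])[0];p[6]=0;return a,fk(q,p,*P[1:])[0]
def ik(x,R,q0):
    f=lambda q:np.r_[20*(full(q)[0]-x),(full(q)[1]-R).ravel()]
    r=least_squares(f,np.clip(q0,LO+1,HI-1),bounds=(LO,HI),x_scale=50.); return r.x,r.cost
def pose(phi,th,sg):
    f,t=np.radians(phi),np.radians(th); z=np.array([np.cos(f)*np.cos(t),np.sin(f)*np.cos(t),-np.sin(t)])
    y=sg*np.array([-np.sin(f),np.cos(f),0]); return np.c_[np.cross(y,z),y,z]
E
python3 - <<'E'
from ik import *
np.set_printoptions(precision=1,suppress=True)
q0=np.array(D[1][0])
z=D[1][2]; print(pose(-68,78,-1),'\n',pose(-68,78,1))
sg=1
for phi in (-100,-90,-75,-60,-40,-20):
  for th in (20,):
    R=pose(phi,th,sg); q=q0.copy(); # path from steep to shallow
    cup=np.array([.602,.283,.045])
    for t in np.linspace(75,th,8):
        q,c=ik(cup+[0,0,.15]+.041*pose(phi,t,sg)[:,2],pose(phi,t,sg),q)
    q,c=ik(cup+.041*R[:,2],R,q)
    print('grasp',phi,th,q,'%.0e'%c,np.concatenate(wrist(q))*1e3)
    b=np.array([.609,.001,.19]); qb=q
    for s in np.linspace(0,1,6): qb,c=ik((cup+[0,0,.16])*(1-s)+s*b+.041*R[:,2],R,qb)
    print('  bin',qb,'%.0e'%c,np.concatenate(wrist(qb))*1e3)
    for s in(1,-1):
        qq=qb
        for a in range(20,141,20):
            qq,c=ik(b+.041*R[:,2],R@e('z',s*a),qq)
            if c>1e-6: break
        print('   roll',s,a,qq,'%.0e'%c)
E
```

```text
[[ 0.4 -0.9  0.1]
 [-0.9 -0.4 -0.2]
 [ 0.2 -0.  -1. ]] 
 [[-0.4  0.9  0.1]
 [ 0.9  0.4 -0.2]
 [-0.2  0.  -1. ]]
grasp -100 20 [  49.8   63.6   14.7   29.4 -106.   110.1] 1e-20 [649.8 553.8 145.1 505.2 598.4  93.5]
  bin [ 31.7  41.8 -15.   44.7 -93.2 114.2] 2e-27 [656.8 271.8 290.1 517.1 319.2 228.6]
   roll 1 140 [ 31.7  41.8 -15.   44.7 -93.2 -25.8] 9e-25
   roll -1 80 [ 33.1  41.3 -21.8  50.8 -91.  177.4] 6e-02
grasp -90 20 [ 51.9  60.6   5.6  35.9 -98.2 110.9] 1e-20 [602.  558.  145.1 452.7 577.5  91.5]
  bin [ 32.8  38.5 -23.5  52.3 -86.4 113.3] 7e-24 [609.  276.  290.1 462.3 297.7 230.6]
   roll 1 140 [ 32.8  38.5 -23.5  52.3 -86.4 -26.7] 2e-22
   roll -1 80 [ 33.5  38.2 -30.3  59.6 -85.1 177.4] 5e-02
grasp -75 20 [ 54.2  56.1  -8.4  46.8 -86.9 109.5] 8e-30 [530.9 548.6 145.1 380.6 527.3  94.9]
  bin [ 32.4  33.3 -35.9  66.8 -77.3 110.3] 1e-29 [537.9 266.6 290.1 388.1 246.1 238.1]
   roll 1 140 [ 32.4  33.3 -36.   66.8 -77.3 -29.7] 2e-29
   roll -1 80 [ 31.8  33.5 -41.2  74.5 -77.8 177.4] 3e-02
grasp -60 20 [  47.2   44.7   -2.6   27.9  -70.8 -177.4] 1e+00 [605.6 445.4 303.1 46
[... 181 characters left out ...]
 -1 20 [  28.2   23.9  -28.3   51.   -60.9 -177.4] 4e-01
grasp -40 20 [  46.4   37.6  -14.9   34.5  -52.2 -177.4] 8e-01 [559.9 396.2 328.5 415.  435.2 273.4]
  bin [  20.7   14.2  -35.8   51.6  -35.1 -177.4] 5e-01 [508.2  85.8 465.7 383.4 144.9 385.2]
   roll 1 20 [  16.2   11.2  -35.    35.5  -22.3 -177.4] 7e-01
   roll -1 20 [  23.1   16.8  -39.5   66.9  -43.2 -177.4] 3e-01
grasp -20 20 [  43.6   32.3  -25.8   44.6  -34.6 -177.4] 7e-01 [527.1 345.4 339.1 379.6 361.9 279.8]
  bin [  12.2   10.6  -43.5   67.6  -16.6 -177.4] 4e-01 [473.1  39.9 460.7 343.2  74.1 374. ]
   roll 1 20 [  12.    10.   -41.4   46.9   -9.2 -177.4] 5e-01
   roll -1 20 [  12.3   11.9  -46.2   87.6  -25.4 -177.4] 3e-01
```

{"method": "move_arm", "body": {
  "series": [
    [[0,1,0],[0,0,0],1],
    [[0,1,0],[0,0,0],1],
    [[0,1,0],[0,0,0],1],
    [[0,1,0],[0,0,0],1],
    [[0,1,0],[0,0,0],1],
    [[0,1,0],[0,0,0],1],
    [[0,1,0],[0,0,0],1],
    [[0,1,0],[0,0,0],1],
    [[0,0.4,0],[0,0,0],1],
    [[0,0,0],[0,0,0],1]
  ]
}}

```text
time_s: 19.1
tcp_pos: [0.4796, 0.3313, 0.3342]
ee_rot: [[0.196, -0.924, 0.328], [-0.465, -0.382, -0.798], [0.863, 0.004, -0.505]]
wrist_force: [0.2, -0.0, -0.1]
gripper_width: 1.003
gripper_force: 0.0
```

```bash
python3 - <<'E'
from h import *
log()
c=cap('wrist','w7.png');s=r.sense();print(s['ee_rot'])
for n,z in [('cup_mid',.0375),('bin_mid',.1075)]:
    for d in r.pinpoint(n,'wrist')[:2]: print(n,round(d['score'],2),d['centre'],at(c,d['centre'],z))
E
python3 fk.py
```

```text
t 19.1 tcp [0.4796 0.3313 0.3342] yaw x -67.14732601687035 w 1.002670988903318 F [ 0.2466 -0.0148 -0.122 ] Rz [ 0.3283 -0.7982 -0.5051]
[  68.5381   30.1636   -2.7209   38.0934 -104.3987  -52.8583]
[[ 0.195  -0.9241  0.3286]
 [-0.4683 -0.3821 -0.7967]
 [ 0.8618  0.0015 -0.5073]]
cup_mid 0.82 [208.7, 318.5] [0.6073 0.2773 0.0375]
bin_mid 0.69 [281.7, 170.2] [0.6049 0.0097 0.1075]
(np.float64(5.559992209387489e-07), array([ 0.1605, -0.0001,  0.5651, -0.0001,  0.4219,  0.3337, -0.1599,
        0.0001,  2.4183, -2.4185,  2.4183]), -1, -1)
[ 0.  0. -0.]
[ 0. -0.  0.]
[ 0.  0. -0.]
[0. 0. 0.]
[-0.  0. -0.]
```

View pics/w7.png

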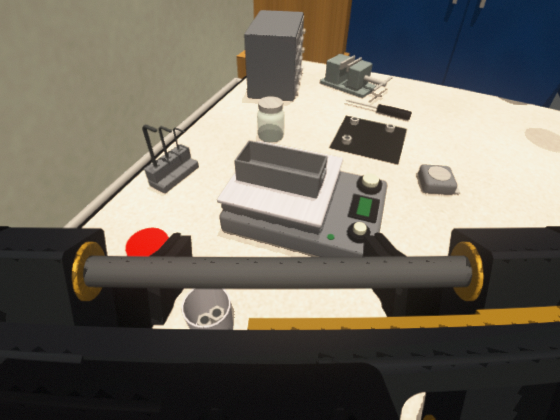

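The wrist view shows the open fingertips at (180,240) and (378,240). They look nearer than the nominal TCP, which fits the 22 mm offset. The cup is at (208,318), and the bin is on the platter at (282,170).

{"method": "move_arm", "body": {
  "series": [
    [[0,0,0],[-0.06,-0.033,0.049],1],
    [[0,0,0],[-0.067,-0.033,0.049],1],
    [[0,0,0],[-0.067,-0.033,0.049],1],
    [[0,0,0],[-0.067,-0.033,0.049],1],
    [[0,0,0],[-0.067,-0.032,0.049],1],
    [[0,0,0],[-0.067,-0.032,0.049],1],
    [[0,0,0],[0,0,0],1],
    [[0,0,0],[0,0,0],1]
  ]
}}

```text
time_s: 20.05
tcp_pos: [0.5808, 0.3438, 0.0923]
ee_rot: [[0.193, -0.924, 0.329], [-0.468, -0.382, -0.797], [0.862, -0.0, -0.506]]
wrist_force: [0.2, 0.5, 1.1]
gripper_width: 1.0
gripper_force: 0.0
```

```bash
cat >> h.py <<'E'
def tool(target):
    s=r.sense(); d=np.array(s['ee_rot']).T@(np.array(target)-s['tcp_pos'])/.5; print('to',target,'tool shift units',d)
E
python3 - <<'E'
from h import *
log()
c=cap('wrist','w8.png');s=r.sense()
for d in r.pinpoint('cup_mid','wrist')[:2]: print(round(d['score'],2),d['centre'],at(c,d['centre'],.0375))
m=r.cut_out('cup_mid','wrist')[0]['pixels']; ys,xs=np.nonzero(m); print(xs.min(),xs.max(),ys.min(),ys.max())
R=s['ee_rot']; print(R)
for cup in ([.606,.28,.0375],): print(proj(c,cup))
tool(np.array([.606,.28,.048])+.04*R[:,2])
E
```

```text
t 20.05 tcp [0.5808 0.3438 0.0923] yaw x -67.5562107330504 w 0.9996938567517057 F [0.2206 0.4829 1.0726] Rz [ 0.3293 -0.7969 -0.5064]
[ 61.1113  48.471   -4.863   42.5115 -85.1502 -62.1011]
0.71 [438.8, 47.5] [ 0.5015 -0.204   0.0375]
240 324 154 256
[[ 0.1924 -0.9238  0.331 ]
 [-0.4702 -0.3828 -0.7952]
 [ 0.8613 -0.0026 -0.508 ]]
[280.0497 215.819 ]
to [0.6192 0.2482 0.0277] tool shift units [-0.0088  0.0039  0.2483]
```

View pics/w8.png

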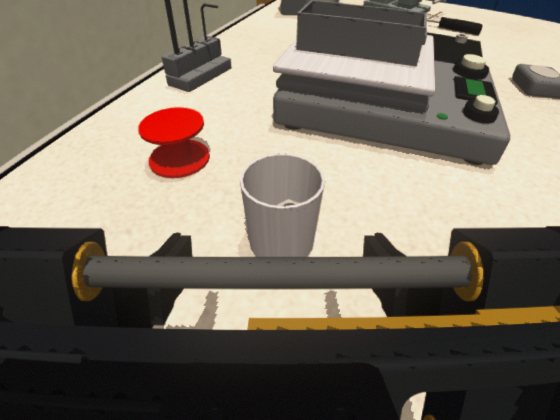

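The cup is centred between the fingers, at column 282. I advance along the tool axis and close.

{"method": "move_arm", "body": {
  "series": [
    [[0,0,0],[-0.004,0.003,0.05],1],
    [[0,0,0],[-0.004,0.002,0.06],1],
    [[0,0,0],[0,0,0.06],1],
    [[0,0,0],[0,0,0.05],1],
    [[0,0,0],[0,0,0.028],1],
    [[0,0,0],[0,0,0],1],
    [[0,0,0],[0,0,0],0],
    [[0,0,0],[0,0,0],0],
    [[0,0,0],[0,0,0],0],
    [[0,0,0],[0,0,0],0],
    [[0,0,0],[0,0,0],0],
    [[0,0,0],[0,0,0],0]
  ]
}}

```text
time_s: 21.4
tcp_pos: [0.6182, 0.247, 0.0256]
ee_rot: [[0.194, -0.923, 0.331], [-0.467, -0.384, -0.796], [0.862, 0.0, -0.506]]
wrist_force: [-0.8, 1.6, 1.6]
gripper_width: 0.739
gripper_force: 29.9
```

{"method": "move_arm", "body": {
  "series": [
    [[0,0,0],[0.02,0,-0.012],0],
    [[0,0,0],[0.06,0,-0.035],0],
    [[0,0,0],[0.06,0,-0.035],0],
    [[0,0,0],[0.06,0,-0.035],0],
    [[0,0,0],[0.06,0,-0.035],0],
    [[-0.695,0,0.41],[0,0,0],0],
    [[-0.695,0,0.41],[0,0,0],0],
    [[-0.695,0,0.41],[0,0,0],0],
    [[-0.695,0,0.41],[0,0,0],0],
    [[0,0.7,0],[0,0,0],0],
    [[0,0.7,0],[0,0,0],0],
    [[0,0.7,0],[0,0,0],0]
  ]
}}

```text
time_s: 22.6
tcp_pos: [0.6183, 0.2457, 0.1752]
ee_rot: [[0.023, -0.998, 0.066], [-0.314, -0.069, -0.947], [0.949, 0.001, -0.315]]
wrist_force: [0.1, -0.4, -1.8]
gripper_width: 0.736
gripper_force: 30.0
```

```bash
python3 - <<'E'
from h import *
log(); s=r.sense();R=s['ee_rot'];print(R, s['gripper_width'], np.degrees(np.arctan2(R[1,2],R[0,2])),np.degrees(np.arcsin(-R[2,2])))
g=s['tcp_pos']-.04*R[:,2];print('grip',g)
ct=cap('top'); print('bin',[ (d['score'],at(ct,d['centre'],.1075)) for d in r.pinpoint('bin_mid','top')[:1]])
tool(np.array([.575,-.001,.20])+.04*R[:,2])
from ik import *
q=s['joints']
for a in range(0,161,10):
    x,_=full(q); t=np.array([.575,-.001,.185])+.04*R[:,2]
    q,c=ik(t,R@e('z',-a),q)
    if a%40==0: print(a,q,c,R@e('z',-a)@R.T[:,2], np.concatenate(wrist(q)))
E
```

```text
t 22.6 tcp [0.6183 0.2457 0.1752] yaw x -85.84700730930332 w 0.7364297296586412 F [ 0.078  -0.3688 -1.7534] Rz [ 0.0655 -0.947  -0.3146]
[  51.6957   51.5599    5.3093   41.3649 -104.9829  -61.1602]
[[ 0.0228 -0.9976  0.0655]
 [-0.3138 -0.0694 -0.947 ]
 [ 0.9492  0.001  -0.3146]] 0.7364297296586412 -86.04167035788748 18.335904732929738
grip [0.6157 0.2835 0.1877]
bin [(0.72, array([0.6177, 0.0049, 0.1075]))]
to [ 0.5776 -0.0389  0.1874] tool shift units [0.204  0.1196 0.5241]
0 [ 35.0212  36.0448 -31.5145  54.8402 -84.0393 -70.7438] 8.360770338302647e-30 [ 0. -0.  1.] [0.5557 0.2771 0.2774 0.404  0.2832 0.2275]
40 [ 35.0209  36.0447 -31.5127  54.8381 -84.0395 -30.742 ] 2.6617218499906574e-29 [0.6039 0.1118 0.7892] [0.5557 0.2771 0.2774 0.404  0.2832 0.2275]
80 [ 35.0207  36.0456 -31.5105  54.836  -84.0409   9.2594] 2.2298850230352904e-28 [0.9155 0.3107 0.2554] [0.5558 0.2771 0.2774 0.404  0.2832 0.2275]
120 [ 35.0207  36.047  -31.509   54.8349 -84.043   49.2596] 5.702102808573731e-27 [ 0.7892  0.5036 -0.3516] [0.5558 0.2771 0.2774 0.404  0.2832 0.2275]
160 [ 35.0209  36.0482 -31.5088  54.8352 -84.0446  89.2586] 1.151834778604634e-24 [ 0.2839  0.6003 -0.7477] [0.5558 0.2771 0.2774 0.404  0.2832 0.2275]
```

```bash
cat > pour.py <<'E'
from ik import *
c_t=np.array([.8618,0,-.5072])   # cup axis in the tool frame
def seq(q,R0,k,G,angs):
    out=[]
    for a in angs:
        R=Ro.from_rotvec(np.radians(a)*k).as_matrix()@R0
        q,c=ik(G+.04*R[:,2],R,q); out.append((a,q,c,R))
    return out
E
python3 - <<'E'
from pour import *
from h import r
np.set_printoptions(precision=3,suppress=True)
s=r.sense(); k=np.array([-.06,.998,0]); k/=np.linalg.norm(k)
for phi in (-86,-75,-65,-55,-45):
    R0=pose(phi,30,-1); o=seq(s['joints'],R0,k,np.array([.575,0,.20]),range(0,141,10))
    bad=[a for a,q,c,R in o if c>1e-6]
    a,q,c,R=o[12]; print(phi,'bad',bad,'at120',q,R[:,2],R@c_t,np.concatenate(wrist(q)))
E
```

```text
-86 bad [] at120 [  30.011   55.763  -12.044   42.62  -121.246   42.077] [-0.384 -0.891  0.243] [ 0.864  0.06  -0.5  ] [0.688 0.262 0.129 0.542 0.313 0.088]
-75 bad [] at120 [  29.48    54.028   -7.041   37.883 -119.562   48.863] [-0.468 -0.878  0.1  ] [ 0.865  0.06  -0.499] [0.712 0.258 0.171 0.576 0.325 0.123]
-65 bad [] at120 [  28.503   52.712   -2.266   33.134 -118.859   54.612] [-0.543 -0.84  -0.026] [ 0.865  0.06  -0.497] [0.734 0.247 0.208 0.608 0.33  0.157]
-55 bad [] at120 [  27.091   51.652    2.633   28.011 -118.869   59.926] [-0.614 -0.776 -0.143] [ 0.866  0.059 -0.496] [0.755 0.228 0.242 0.641 0.328 0.193]
-45 bad [] at120 [  25.279   50.841    7.56    22.533 -119.505   64.76 ] [-0.68  -0.69  -0.248] [ 0.867  0.058 -0.495] [0.775 0.203 0.273 0.674 0.318 0.228]
```

```bash
cat >> pour.py <<'E'
B=np.array([.6105,.003,.085]); yb=np.radians(3.7); Rb=e('z',3.7)
g=np.array([(x,y,z) for x in np.linspace(-.0375,.0375,6) for y in np.linspace(-.095,.095,14) for z in np.linspace(-.2,-.091,10)])
def lipvec(R,a):  # grip -> lowest rim point
    ax=R@c_t; d=np.array([0,0,-1.])-ax*(-ax[2]); d/=np.linalg.norm(d); return .03*ax+.033*d
def clear(R,G):
    w=G+.04*R[:,2]+g@R.T; l=(w-B)@Rb
    i=(abs(l[:,0])<.08)&(abs(l[:,1])<.037); j=(abs(l[:,0])<.1)&(abs(l[:,1])<.1)
    return (l[i,2].min()-.045 if i.any() else 9),(l[j,2].min() if j.any() else 9)
E
python3 - <<'E'
from pour import *
from h import r
np.set_printoptions(precision=3,suppress=True)
q0=r.sense()['joints']; k=Rb@[0,1,0]
for phi in (-115,-100,-86,-75,-65,-45,-30):
    for a in (90,110,130):
        R=Ro.from_rotvec(np.radians(a)*k).as_matrix()@pose(phi,30,-1)
        G=B+Rb@[-.02,0,.065]-lipvec(R,a)
        print(phi,a,'G',G,'clear bin, platter',np.array(clear(R,G)),'z',R[:,2])
E
```

```text
-115 90 G [ 0.561 -0.     0.183] clear bin, platter [-0.076 -0.061] z [-0.45  -0.79   0.416]
-115 110 G [0.574 0.    0.191] clear bin, platter [-0.089 -0.065] z [-0.278 -0.779  0.562]
-115 130 G [0.589 0.002 0.195] clear bin, platter [-0.092 -0.071] z [-0.066 -0.766  0.64 ]
-100 90 G [ 0.561 -0.     0.183] clear bin, platter [-0.054 -0.024] z [-0.445 -0.872  0.205]
-100 110 G [0.574 0.    0.191] clear bin, platter [-0.064 -0.046] z [-0.345 -0.865  0.364]
-100 130 G [0.589 0.002 0.195] clear bin, platter [-0.065 -0.055] z [-0.196 -0.856  0.479]
-86 90 G [ 0.561 -0.     0.183] clear bin, platter [-0.042  0.003] z [-0.443 -0.896 -0.005]
-86 110 G [0.574 0.    0.191] clear bin, platter [-0.05  -0.017] z [-0.415 -0.895  0.167]
-86 130 G [0.589 0.002 0.195] clear bin, platter [-0.049 -0.027] z [-0.329 -0.889  0.318]
-75 90 G [ 0.561 -0.     0.183] clear bin, platter [0.008 0.01 ] z [-0.444 -0.88  -0.17 ]
-75 110 G [0.574 0.    0.191] clear bin, platter [-0.001  0.003] z [-0.472 -0.882  0.012]
-75 130 G [0.589 0.002 0.195] clear bin, platter [-0.007 -0.007] z [-0.436 -0.879  0.191]
-65 90 G [ 0.561 -0.     0.183] clear bin, platter [0.028 0.019] z [-0.447 -0.837 -0.315]
-65 110 G [0.574 0.    0.191] clear bin, platter [0.018 0.012] z [-0.524 -0.842 -0.125]
-65 130 G [0.589 0.002 0.195] clear bin, platter [0.008 0.008] z [-0.532 -0.843  0.08 ]
-45 90 G [ 0.56  -0.     0.183] clear bin, platter [0.053 0.043] z [-0.457 -0.682 -0.572]
-45 110 G [0.573 0.    0.191] clear bin, platter [0.042 0.035] z [-0.622 -0.692 -0.366]
-45 130 G [0.589 0.002 0.195] clear bin, platter [0.028 0.03 ] z [-0.707 -0.698 -0.116]
-30 90 G [ 0.56  -0.     0.183] clear bin, platter [0.062 0.066] z [-0.468 -0.512 -0.72 ]
-30 110 G [0.573 0.001 0.191] clear bin, platter [0.05  0.057] z [-0.684 -0.526 -0.506]
-30 130 G [0.588 0.002 0.195] clear bin, platter [0.034 0.048] z [-0.813 -0.534 -0.231]
```

{"method": "move_arm", "body": {
  "series": [
    [[0,0,0],[0.085,0,-0.03],0],
    [[0,0,0],[0.085,0,-0.03],0],
    [[0,-0.7,0],[0,0,0],0],
    [[0,-0.7,0],[0,0,0],0],
    [[0,-0.7,0],[0,0,0],0],
    [[0.88,0,-0.517],[0,0,0],0],
    [[0.88,0,-0.517],[0,0,0],0],
    [[0.88,0,-0.517],[0,0,0],0],
    [[0.88,0,-0.517],[0,0,0],0],
    [[0.88,0,-0.517],[0,0,0],0],
    [[0.88,0,-0.517],[0,0,0],0],
    [[0.88,0,-0.517],[0,0,0],0]
  ]
}}

```text
time_s: 23.9
tcp_pos: [0.6177, 0.2476, 0.2665]
ee_rot: [[0.36, -0.704, 0.612], [-0.359, -0.71, -0.606], [0.861, -0.001, -0.508]]
wrist_force: [-0.3, -0.2, -1.1]
gripper_width: 0.738
gripper_force: 30.0
```

```bash
cat > plan.py <<'E'
from pour import *
from h import *
s=me();R=np.array(s['ee_rot']);q=s['joints'];k=Rb@[0,1,0]
print('axis',R@c_t,'z',R[:,2],'grip',s['tcp_pos']-.04*R[:,2]); print('turn about k, tool units per rad',R.T@k*10)
E
python3 - <<'E'
from plan import *
up=R@c_t; t0=np.degrees(np.arctan2(up@(Rb@[1,0,0]),up[2]))
tool(np.array([.56,0,.24])+.04*R[:,2])
o=seq(q,R,k,np.array([.57,0,.22]),range(0,131,10))
print([a for a in o if a[2]>1e-6], o[-1][1],o[0][1],t0)
E
```

```text
t 23.9 tcp [0.6177 0.2476 0.2665] yaw x -44.91354046924049 w 0.737575564632816 F [-0.2681 -0.1751 -1.1237] Rz [ 0.6117 -0.6061 -0.5084]
axis [ 0.     -0.0019  1.    ] z [ 0.6117 -0.6061 -0.5084] grip [0.5932 0.2719 0.2868]
turn about k, tool units per rad [-3.8142 -6.6284 -6.4433]
to [ 0.5845 -0.0242  0.2197] tool shift units [0.0906 0.4329 0.3366]
[] [  25.0781   52.4731    7.6176   23.6176 -126.0009   71.2956] [ 20.0745  13.6716 -55.809  101.9607 -52.798  -66.623 ] -0.006275809029478475
```

{"method": "move_arm", "body": {
  "series": [
    [[0,0,0],[0.011,0.066,0.0446],0],
    [[0,0,0],[0.011,0.066,0.0446],0],
    [[0,0,0],[0.011,0.066,0.0446],0],
    [[0,0,0],[0.011,0.066,0.0446],0],
    [[0,0,0],[0.011,0.066,0.0446],0],
    [[0,0,0],[0.011,0.066,0.0446],0],
    [[0,0,0],[0.011,0.066,0.0446],0],
    [[0,0,0],[0,0,0],0],
    [[-0.381,-0.663,-0.644],[0,0,0],0],
    [[-0.381,-0.663,-0.644],[0,0,0],0],
    [[-0.381,-0.663,-0.644],[0,0,0],0],
    [[-0.381,-0.663,-0.644],[0,0,0],0]
  ]
}}

```text
time_s: 25.1
tcp_pos: [0.5631, -0.0241, 0.221]
ee_rot: [[0.668, -0.648, 0.365], [-0.342, -0.704, -0.623], [0.661, 0.291, -0.692]]
wrist_force: [0.6, -1.0, -0.6]
gripper_width: 0.734
gripper_force: 30.0
```

```bash
python3 - <<'E'
from plan import *
ct=cap('top'); print('bin',[ (d['score'],at(ct,d['centre'],.1075)) for d in r.pinpoint('bin_mid','top')[:1]])
print(q)
E
```

```text
t 25.1 tcp [ 0.5631 -0.0241  0.221 ] yaw x -27.101956574611503 w 0.7342398454171595 F [ 0.6303 -1.0474 -0.6147] Rz [ 0.3651 -0.6228 -0.6919]
axis [0.3908 0.0212 0.9202] z [ 0.3651 -0.6228 -0.6919] grip [0.5485 0.0008 0.2487]
turn about k, tool units per rad [-3.8444 -6.6033 -6.4511]
bin [(0.63, array([0.6167, 0.0036, 0.1075]))]
[ 32.353   11.5496 -42.7628  59.5718 -56.8058 -22.0349]
```

{"method": "move_arm", "body": {
  "series": [
    [[-0.384,-0.66,-0.645],[0,0,0],0],
    [[-0.384,-0.66,-0.645],[0,0,0],0],
    [[-0.384,-0.66,-0.645],[0,0,0],0],
    [[-0.384,-0.66,-0.645],[0,0,0],0],
    [[-0.384,-0.66,-0.645],[0,0,0],0],
    [[-0.384,-0.66,-0.645],[0,0,0],0],
    [[-0.384,-0.66,-0.645],[0,0,0],0],
    [[-0.384,-0.66,-0.645],[0,0,0],0],
    [[-0.384,-0.66,-0.645],[0,0,0],0],
    [[0,0,0],[0,0,0],0]
  ]
}}

```text
time_s: 26.2
tcp_pos: [0.5644, -0.0252, 0.2184]
ee_rot: [[0.941, -0.163, -0.297], [-0.327, -0.668, -0.669], [-0.09, 0.727, -0.681]]
wrist_force: [-0.2, -0.8, -2.7]
gripper_width: 0.732
gripper_force: 30.0
```

```bash
python3 - <<'E'
from plan import *
B=np.array([.613,.003,.085])
print(q,'lip',s['tcp_pos']-.04*R[:,2]+lipvec(R,0))
L=B+Rb@[-.03,0,.06]
tool(L-lipvec(R,0)+.04*R[:,2])
print(clear(R,L-lipvec(R,0)))
# pivot about this lip point as fixed on the cup, 0.1 rad per row about k
b=R.T@(lipvec(R,0)-.04*R[:,2]); R2=Ro.from_rotvec(.05*k).as_matrix()@R; R1=Ro.from_rotvec(.1*k).as_matrix()@R
print('pivot shift per 0.1 rad', R2.T@(R@b-R1@b)/.5)
E
```

```text
t 26.2 tcp [ 0.5644 -0.0252  0.2184] yaw x -19.163213499440896 w 0.7318272969972889 F [-0.2245 -0.7747 -2.7197] Rz [-0.2974 -0.669  -0.6812]
axis [0.9616 0.0576 0.2682] z [-0.2974 -0.669  -0.6812] grip [0.5763 0.0015 0.2456]
turn about k, tool units per rad [-3.8697 -6.5562 -6.484 ]
[ 28.5248  31.7311  -5.0508  26.518  -93.2849  36.2748] lip [0.614  0.0038 0.2219]
to [ 0.5335 -0.028   0.1415] tool shift units [-0.0427 -0.098   0.1268]
(np.float64(0.05419210909756236), np.float64(0.046093801206083626))
pivot shift per 0.1 rad [-0.0016  0.0076 -0.0068]
```

{"method": "move_arm", "body": {
  "series": [
    [[0,0,0],[-0.0143,-0.0327,0.0423],0],
    [[0,0,0],[-0.0143,-0.0327,0.0423],0],
    [[0,0,0],[-0.0143,-0.0327,0.0423],0],
    [[-0.387,-0.656,-0.648],[-0.0016,0.0076,-0.0068],0],
    [[-0.387,-0.656,-0.648],[-0.0016,0.0076,-0.0068],0],
    [[-0.387,-0.656,-0.648],[-0.0016,0.0076,-0.0068],0],
    [[-0.387,-0.656,-0.648],[-0.0016,0.0076,-0.0068],0],
    [[-0.193,-0.328,-0.324],[-0.0008,0.0038,-0.0034],0],
    [[-0.193,-0.328,-0.324],[-0.0008,0.0038,-0.0034],0],
    [[-0.193,-0.328,-0.324],[-0.0008,0.0038,-0.0034],0],
    [[-0.193,-0.328,-0.324],[-0.0008,0.0038,-0.0034],0],
    [[0,0,0],[0,0,0],0]
  ]
}}

```text
time_s: 27.4
tcp_pos: [0.5382, -0.0274, 0.1725]
ee_rot: [[0.732, 0.282, -0.62], [-0.339, -0.638, -0.691], [-0.591, 0.716, -0.372]]
wrist_force: [0.3, 0.6, -2.6]
gripper_width: 0.734
gripper_force: 29.9
```

{"method": "move_arm", "body": {
  "series": [
    [[-0.193,-0.328,-0.324],[-0.0008,0.0038,-0.0034],0],
    [[-0.193,-0.328,-0.324],[-0.0008,0.0038,-0.0034],0],
    [[-0.193,-0.328,-0.324],[-0.0008,0.0038,-0.0034],0],
    [[-0.193,-0.328,-0.324],[-0.0008,0.0038,-0.0034],0],
    [[0,0,0],[0,0,0],0],
    [[0,0,0],[0,0,0],0],
    [[0,0,0],[0,0,0],0]
  ]
}}

```text
time_s: 28.1
tcp_pos: [0.5441, -0.0264, 0.1823]
ee_rot: [[0.602, 0.419, -0.68], [-0.346, -0.631, -0.695], [-0.72, 0.653, -0.234]]
wrist_force: [-0.1, -0.2, -0.3]
gripper_width: 0.736
gripper_force: 30.0
```

```bash
python3 - <<'E'
from plan import *
print(q,'lip',s['tcp_pos']-.04*R[:,2]+lipvec(R,0),clear(R,s['tcp_pos']-.04*R[:,2]))
cs=cap('side');cw=cap('wrist');ct=cap('top')
a=cv2.resize(cs['img'][150:270,190:350,::-1],(400,300),interpolation=cv2.INTER_CUBIC)
b=cv2.resize(ct['img'][120:240,200:360,::-1],(400,300),interpolation=cv2.INTER_CUBIC)
cv2.imwrite('pics/p1.png',np.hstack([a,b]))
E
```

```text
t 28.1 tcp [ 0.5441 -0.0264  0.1823] yaw x -29.91448376183274 w 0.735819839604885 F [-0.1494 -0.1896 -0.3282] Rz [-0.6802 -0.6945 -0.2345]
axis [ 0.8634  0.054  -0.5015] z [-0.6802 -0.6945 -0.2345] grip [0.5713 0.0014 0.1916]
turn about k, tool units per rad [-3.842  -6.5649 -6.4916]
[  25.5851   51.3425    6.7251   22.3656 -119.0463   63.9614] lip [0.5806 0.002  0.148 ] (np.float64(0.032281982338943166), np.float64(0.02954783393862176))
```

View pics/p1.png

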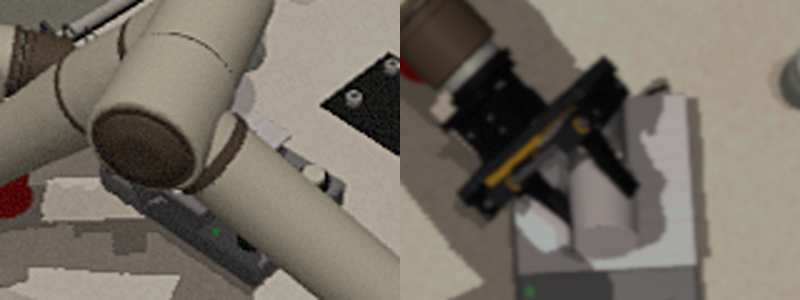

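The top crop shows the inverted cup over the bin, held, and the measured weight has dropped. I tilt a little further to be sure it is empty, then wait and back out.

{"method": "move_arm", "body": {
  "series": [
    [[-0.29,-0.49,-0.486],[-0.001,0.005,-0.006],0],
    [[-0.29,-0.49,-0.486],[-0.001,0.005,-0.006],0],
    [[-0.29,-0.49,-0.486],[-0.001,0.005,-0.006],0],
    [[-0.29,-0.49,-0.486],[-0.001,0.005,-0.006],0],
    [[0,0,0],[0,0,0],0],
    [[0,0,0],[0,0,0],0],
    [[0,0,0],[0,0,0],0]
  ]
}}

```text
time_s: 28.95
tcp_pos: [0.5565, -0.0235, 0.1915]
ee_rot: [[0.364, 0.595, -0.717], [-0.361, -0.619, -0.697], [-0.859, 0.512, -0.011]]
wrist_force: [0.3, -0.6, -0.9]
gripper_width: 0.735
gripper_force: 30.0
```

```bash
python3 - <<'E'
from plan import *
tool(s['tcp_pos']+[-.0,0.0,.15])
E
```

```text
t 28.95 tcp [ 0.5565 -0.0235  0.1915] yaw x -44.72177758759288 w 0.7350791427362906 F [ 0.2582 -0.6003 -0.9077] Rz [-0.7165 -0.6975 -0.011 ]
axis [ 0.6773  0.0429 -0.7345] z [-0.7165 -0.6975 -0.011 ] grip [0.5852 0.0044 0.1919]
turn about k, tool units per rad [-3.8339 -6.5637 -6.4976]
to [ 0.5565 -0.0235  0.3415] tool shift units [-0.2576  0.1537 -0.0033]
```

{"method": "move_arm", "body": {
  "series": [
    [[0,0,0],[-0.064,0.038,0],0],
    [[0,0,0],[-0.064,0.038,0],0],
    [[0,0,0],[-0.064,0.038,0],0],
    [[0,0,0],[-0.064,0.038,0],0],
    [[0.383,0.656,0.65],[0,0,0],0],
    [[0.383,0.656,0.65],[0,0,0],0],
    [[0.383,0.656,0.65],[0,0,0],0],
    [[0.383,0.656,0.65],[0,0,0],0],
    [[0.383,0.656,0.65],[0,0,0],0],
    [[0.383,0.656,0.65],[0,0,0],0],
    [[0.383,0.656,0.65],[0,0,0],0],
    [[0.383,0.656,0.65],[0,0,0],0]
  ]
}}

```text
time_s: 30.15
tcp_pos: [0.5552, -0.0244, 0.3408]
ee_rot: [[0.877, 0.057, -0.477], [-0.328, -0.654, -0.681], [-0.351, 0.754, -0.555]]
wrist_force: [0.4, 0.2, -1.1]
gripper_width: 0.733
gripper_force: 30.0
```

{"method": "move_arm", "body": {
  "series": [
    [[0.383,0.656,0.65],[0,0,0],0],
    [[0.383,0.656,0.65],[0,0,0],0],
    [[0.383,0.656,0.65],[0,0,0],0],
    [[0.383,0.656,0.65],[0,0,0],0],
    [[0.383,0.656,0.65],[0,0,0],0],
    [[0.383,0.656,0.65],[0,0,0],0],
    [[0.383,0.656,0.65],[0,0,0],0],
    [[0.383,0.656,0.65],[0,0,0],0],
    [[0.383,0.656,0.65],[0,0,0],0],
    [[0.383,0.656,0.65],[0,0,0],0],
    [[0.383,0.656,0.65],[0,0,0],0],
    [[0,0,0],[0,0,0],0]
  ]
}}

```text
time_s: 31.35
tcp_pos: [0.5526, -0.0259, 0.3402]
ee_rot: [[0.727, -0.62, 0.295], [-0.337, -0.697, -0.633], [0.598, 0.36, -0.716]]
wrist_force: [0.0, -0.5, -1.0]
gripper_width: 0.739
gripper_force: 30.0
```

```bash
python3 - <<'E'
from plan import *
print(R)
up=R@c_t; v=np.cross(up,[0,0,1]); print('fix turn (units, rotvec tool)',R.T@v*10, 'tilt deg',np.degrees(np.arccos(up[2])))
c=cap('wrist')
b=cv2.resize(c['img'][:,:,::-1],(560,420)); cv2.imwrite('pics/w9.png',b)
print('nuts',[(round(d['score'],2),np.round(d['centre'])) for d in r.pinpoint('nut_b1_mid','wrist')])
E
```

```text
t 31.35 tcp [ 0.5526 -0.0259  0.3402] yaw x -24.88411605954303 w 0.738981420702653 F [ 0.0476 -0.4885 -0.9973] Rz [ 0.2953 -0.6328 -0.7158]
axis [0.4768 0.0303 0.8785] z [ 0.2953 -0.6328 -0.7158] grip [ 0.5408 -0.0006  0.3688]
turn about k, tool units per rad [-3.8344 -6.5556 -6.5054]
[[ 0.727  -0.6199  0.2953]
 [-0.3372 -0.697  -0.6328]
 [ 0.5981  0.3605 -0.7158]]
fix turn (units, rotvec tool) [1.8283 3.1351 3.1066] tilt deg 28.54065425782714
nuts []
```

View pics/w9.png

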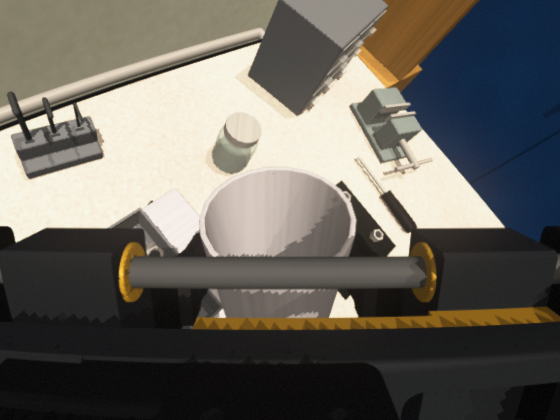

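The wrist view shows the cup empty inside (280,230). Upright it again and take it back.

{"method": "move_arm", "body": {
  "series": [
    [[0.38,0.654,0.648],[0,0,0],0],
    [[0.38,0.654,0.648],[0,0,0],0],
    [[0.38,0.654,0.648],[0,0,0],0],
    [[0.38,0.654,0.648],[0,0,0],0],
    [[0.38,0.654,0.648],[0,0,0],0],
    [[-0.84,0,0.49],[0,0,0],0],
    [[-0.84,0,0.49],[0,0,0],0],
    [[-0.84,0,0.49],[0,0,0],0],
    [[-0.84,0,0.49],[0,0,0],0],
    [[0,0,0],[0,0,0],0]
  ]
}}

```text
time_s: 32.45
tcp_pos: [0.5582, -0.022, 0.3395]
ee_rot: [[0.194, -0.925, 0.326], [-0.469, -0.38, -0.797], [0.862, 0.002, -0.508]]
wrist_force: [0.0, 0.5, -1.3]
gripper_width: 0.732
gripper_force: 30.0
```

```bash
python3 - <<'E'
from plan import *
print(R)
up=R@c_t; v=np.cross(up,[0,0,1]); print('fix turn',R.T@v*10, 'tilt deg',np.degrees(np.arccos(up[2])))
Z=np.array([.606,.28,.0])+.04*R[:,2]; Z[2]=.10
tool(Z)
ct=cap('top','t2.png')
for d in r.pinpoint('nut_a1_mid','top')[:8]: print(round(d['score'],2),d['centre'],at(ct,d['centre'],.0095)[:2],at(ct,d['centre'],.095)[:2])
print('bin',[ (d['score'],at(ct,d['centre'],.1075)) for d in r.pinpoint('bin_mid','top')[:1]])
E
```

```text
t 32.45 tcp [ 0.5582 -0.022   0.3395] yaw x -67.50828650461987 w 0.7316258511040981 F [ 0.0496  0.5465 -1.2868] Rz [ 0.3262 -0.7974 -0.5077]
axis [0.002  0.0002 1.    ] z [ 0.3262 -0.7974 -0.5077] grip [0.5451 0.0099 0.3598]
turn about k, tool units per rad [-4.8066 -3.1913 -8.1677]
[[ 0.1942 -0.9251  0.3262]
 [-0.4691 -0.3796 -0.7974]
 [ 0.8615  0.0019 -0.5077]]
fix turn [0.0095 0.0059 0.0161] tilt deg 0.4161461081670963
to [0.619  0.2481 0.1   ] tool shift units [-0.6424 -0.3186 -0.1478]
0.5 [415.6, 249.2] [ 0.4576 -0.3799] [ 0.4574 -0.3514]
bin [(0.96, array([0.6193, 0.0039, 0.1075]))]
```

{"method": "move_arm", "body": {
  "series": [
    [[0,0,0],[-0.0803,-0.0398,-0.0185],0],
    [[0,0,0],[-0.0803,-0.0398,-0.0185],0],
    [[0,0,0],[-0.0803,-0.0398,-0.0185],0],
    [[0,0,0],[-0.0803,-0.0398,-0.0185],0],
    [[0,0,0],[-0.0803,-0.0398,-0.0185],0],
    [[0,0,0],[-0.0803,-0.0398,-0.0185],0],
    [[0,0,0],[-0.0803,-0.0398,-0.0185],0],
    [[0,0,0],[-0.0803,-0.0398,-0.0185],0],
    [[0,0,0],[-0.06,0,0.035],0],
    [[0,0,0],[-0.04,0,0.0235],0],
    [[0,0,0],[-0.016,0,0.0094],0],
    [[0,0,0],[0,0,0],0]
  ]
}}

```text
time_s: 33.8
tcp_pos: [0.6155, 0.2441, 0.0324]
ee_rot: [[0.196, -0.925, 0.325], [-0.466, -0.379, -0.799], [0.863, 0.005, -0.506]]
wrist_force: [-0.3, -0.3, -0.8]
gripper_width: 0.736
gripper_force: 30.0
```

{"method": "move_arm", "body": {
  "series": [
    [[0,0,0],[-0.006,0,0.0035],0],
    [[0,0,0],[-0.004,0,0.002],0],
    [[0,0,0],[0,0,0],0],
    [[0,0,0],[0,0,0],0]
  ]
}}

```text
time_s: 34.2
tcp_pos: [0.6159, 0.2458, 0.0278]
ee_rot: [[0.194, -0.925, 0.327], [-0.469, -0.38, -0.797], [0.862, 0.001, -0.507]]
wrist_force: [-0.4, -0.1, -1.0]
gripper_width: 0.733
gripper_force: 30.0
```

{"method": "move_arm", "body": {
  "series": [
    [[0,0,0],[-0.004,0,0.002],0],
    [[0,0,0],[0,0,0],0],
    [[0,0,0],[0,0,0],0]
  ]
}}

```text
time_s: 34.5
tcp_pos: [0.6159, 0.246, 0.0256]
ee_rot: [[0.194, -0.925, 0.327], [-0.467, -0.38, -0.798], [0.863, 0.002, -0.506]]
wrist_force: [0.1, -0.0, 2.0]
gripper_width: 0.739
gripper_force: 29.9
```

{"method": "move_arm", "body": {
  "series": [
    [[0,0,0],[0,0,0],1],
    [[0,0,0],[0,0,0],1],
    [[0,0,0],[0,0,0],1],
    [[0,0,0],[0,0,0],1],
    [[0,0,0],[0,0,-0.03],1],
    [[0,0,0],[0,0,-0.06],1],
    [[0,0,0],[0,0,-0.1],1],
    [[0,0,0],[0,0,-0.1],1],
    [[0,0,0],[0.08,0,-0.06],1],
    [[0,0,0],[0.08,0,-0.06],1],
    [[0,0,0],[0.08,0,-0.06],1],
    [[0,0,0],[0,0,0],1]
  ]
}}

```text
time_s: 35.7
tcp_pos: [0.5628, 0.3808, 0.2558]
ee_rot: [[0.188, -0.924, 0.334], [-0.478, -0.383, -0.79], [0.858, -0.011, -0.514]]
wrist_force: [0.1, -0.2, 0.6]
gripper_width: 0.999
gripper_force: 0.0
```

```bash
python3 - <<'E'
from h import *
s=me();print(s['joints'])
ct=cap('top')
for n,z in (('cup_mid',.0375),('bin_mid',.1075),('nut_a1_mid',.0095)):
  for d in r.pinpoint(n,'top')[:5]: print(n,round(d['score'],2),np.round(d['centre'],1),at(ct,d['centre'],z)[:2])
# bright blobs on the mat
cx=proj(ct,[.5,-.327,.003]);u,v=[int(t) for t in cx]
g=cv2.cvtColor(ct['img'],cv2.COLOR_RGB2GRAY)[v-29:v+30,u-29:u+30]; print(cx)
n,l,st,ce=cv2.connectedComponentsWithStats((g>60).astype(np.uint8))
for i in range(1,n): 
    if st[i,4]>6: print(st[i,4],ce[i]+[u-29,v-29],at(ct,ce[i]+[u-29,v-29],.0095)[:2])
cv2.imwrite('pics/t3.png',cv2.resize(ct['img'][120:320,80:480,::-1],(800,400),interpolation=cv2.INTER_CUBIC))
E
```

```text
t 35.7 tcp [0.5628 0.3808 0.2558] yaw x -68.55759650251429 w 0.9986796725563317 F [ 0.1196 -0.2134  0.6261] Rz [ 0.3336 -0.7904 -0.5138]
[ 63.795   41.2735   5.9965  41.0709 -99.3232 -52.0439]
cup_mid 0.94 [178.9 195.2] [0.5992 0.2795]
bin_mid 0.68 [277.1 185.9] [0.6174 0.0086]
nut_a1_mid 0.6 [415.  250.3] [ 0.4545 -0.3782]
[395.5797 233.8468]
215 [398.493  205.6605] [ 0.5793 -0.3345]
58 [379.7931 217.9138] [ 0.5441 -0.2817]
62 [416.6613 251.4677] [ 0.4513 -0.3827]
```

View pics/t3.png

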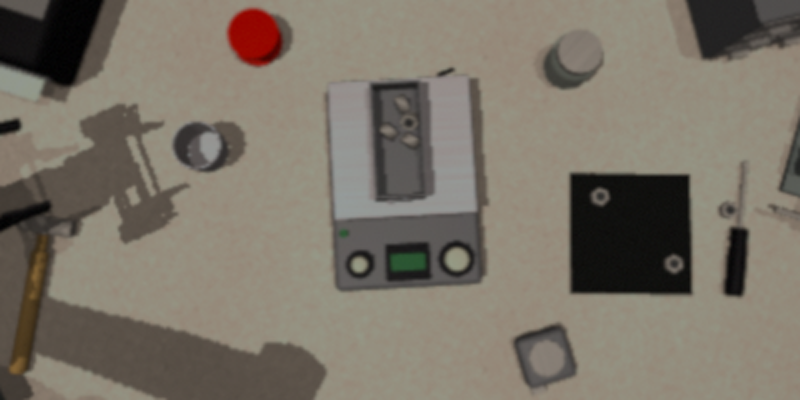

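The top crop shows four nuts in the bin, around (400,120), and the empty cup standing at (200,146). Two nuts are on the mat at (600,196) and (674,264). The third has been knocked off it, to (728,210) beside the screwdriver. Next I point the tool down and go to the mat.

{"method": "move_arm", "body": {
  "series": [
    [[0,-1,0],[0,0,0],1],
    [[0,-1,0],[0,0,0],1],
    [[0,-1,0],[0,0,0],1],
    [[0,-1,0],[0,0,0],1],
    [[0,-1,0],[0,0,0],1],
    [[0,-1,0],[0,0,0],1],
    [[0,-1,0],[0,0,0],1],
    [[0,-1,0],[0,0,0],1],
    [[0,-1,0],[0,0,0],1],
    [[0,-1,0],[0,0,0],1],
    [[0,-0.32,0],[0,0,0],1],
    [[0,0,0],[0,0,0],1]
  ]
}}

```text
time_s: 37.1
tcp_pos: [0.5626, 0.3758, 0.2464]
ee_rot: [[0.378, -0.926, -0.001], [-0.926, -0.378, -0.01], [0.009, 0.004, -1.0]]
wrist_force: [-0.2, 0.3, -0.3]
gripper_width: 0.997
gripper_force: 0.0
```

{"method": "move_arm", "body": {
  "series": [
    [[0,0,0],[0.083,0.042,0],1],
    [[0,0,0],[0.083,0.042,0],1],
    [[0,0,0],[0.083,0.042,0],1],
    [[0,0,0],[0.083,0.042,0],1],
    [[0,0,0],[0.083,0.042,0],1],
    [[0,0,0],[0.083,0.042,0],1],
    [[0,0,0],[0.083,0.042,0],1],
    [[0,0,0],[0.083,0.042,0],1],
    [[0,0,0],[0.083,0.042,0],1],
    [[0,0,0],[0.083,0.042,0],1],
    [[0,0,0],[0.083,0.042,0],1],
    [[0,0,0],[0.083,0.042,0],1]
  ]
}}

```text
time_s: 38.3
tcp_pos: [0.5179, -0.1802, 0.2504]
ee_rot: [[0.382, -0.924, -0.003], [-0.924, -0.382, -0.009], [0.007, 0.006, -1.0]]
wrist_force: [0.6, -0.5, -0.1]
gripper_width: 1.004
gripper_force: 0.0
```

{"method": "move_arm", "body": {
  "series": [
    [[0,0,0],[0.083,0.042,0],0.5],
    [[0,0,0],[0.083,0.042,0],0.5],
    [[0,0,0],[0.083,0.042,0],0.5],
    [[0,0,0],[0.083,0.042,0],0.5],
    [[0,0,0],[0,0,0],0.5],
    [[0,0,0],[0,0,0],0.5]
  ]
}}

```text
time_s: 38.9
tcp_pos: [0.5035, -0.3648, 0.2509]
ee_rot: [[0.379, -0.925, -0.004], [-0.925, -0.379, -0.007], [0.005, 0.006, -1.0]]
wrist_force: [0.4, 0.1, 0.2]
gripper_width: 0.555
gripper_force: 0.0
```

```bash
cat >> h.py <<'E'
def nuts(c,cam,z=.0095):
    out=[]
    for d in r.cut_out('nut_a1_mid',cam):
        m=d['pixels']
        if d['score']<.2 or m.sum()<10: continue
        p=at(c,d['centre'],z+.0065)[:2]
        best=None   # hexagon fit: yaw of a corner direction, centre
        for a in range(0,60,3):
            for dx in (-.004,-.002,0,.002,.004):
                for dy in (-.004,-.002,0,.002,.004):
                    h=[proj(c,[p[0]+dx+.0121*np.cos(np.radians(a+60*i)),p[1]+dy+.0121*np.sin(np.radians(a+60*i)),zz]) for i in range(6) for zz in (z-.0065,z+.0065)]
                    H=cv2.convexHull(np.array(h,np.float32)*16).astype(np.int32)
                    im=np.zeros(m.shape,np.uint8); cv2.fillPoly(im,[H],1,shift=4); 
                    mm=cv2.morphologyEx(m.astype(np.uint8),cv2.MORPH_CLOSE,np.ones((9,9)))
                    s=(im&mm).sum()/(im|mm).sum()
                    if best is None or s>best[0]: best=(s,a,p[0]+dx,p[1]+dy)
        out.append((round(d['score'],2),np.round(d['centre'],1),int(m.sum()),np.round(best,4)))
    return out
E
python3 - <<'E'
from h import *
s=me();print(s['ee_rot'],s['joints'])
c=cap('wrist','w10.png')
for o in nuts(c,'wrist'): print(o)
for d in r.pinpoint('driver','wrist')[:1]: print('driver',d['score'],at(c,d['centre'],.008))
E
```

```text
t 38.9 tcp [ 0.5035 -0.3648  0.2509] yaw x -67.70863526172086 w 0.5545783951875235 F [0.3591 0.0616 0.1855] Rz [-0.0038 -0.0069 -1.    ]
[[ 0.3793 -0.9253 -0.0038]
 [-0.9253 -0.3793 -0.0069]
 [ 0.005   0.0061 -1.    ]] [-20.784   19.9345   5.0541   0.4623 -75.1827  42.956 ]
(0.82, array([318.8, 180.1]), 255, array([ 0.8703, 51.    ,  0.4541, -0.3818]))
driver 0.91 [ 0.5033 -0.4734  0.008 ]
```

{"method": "move_arm", "body": {
  "series": [
    [[0,0,0],[-0.004,0.051,0.04],0.5],
    [[0,0,0],[-0.004,0.051,0.08],0.5],
    [[0,0,0],[0,0,0.1],0.5],
    [[0,0,0],[0,0,0.1],0.5],
    [[0,0,0],[0,0,0.08],0.5],
    [[0,0,0],[0,0,0.06],0.5],
    [[0,0,0],[0,0,0.022],0.5],
    [[0,0,0],[0,0,0],0.5],
    [[0,0,0],[0,0,0],0.5]
  ]
}}

```text
time_s: 39.95
tcp_pos: [0.4569, -0.3825, 0.0138]
ee_rot: [[0.382, -0.924, 0.003], [-0.924, -0.382, -0.01], [0.01, 0.001, -1.0]]
wrist_force: [-0.2, 0.3, 1.3]
gripper_width: 0.5
gripper_force: 0.0
```

```bash
python3 - <<'E'
from h import *
s=me(); c=cap('wrist','w11.png')
for o in nuts(c,'wrist'): print(o)
E
```

```text
t 39.95 tcp [ 0.4569 -0.3825  0.0138] yaw x -67.56180525236363 w 0.5001433499340393 F [-0.1544  0.2634  1.3359] Rz [ 0.0029 -0.0096 -1.    ]
(0.66, array([281.3, 239.8]), 1294, array([ 0.9091, 57.    ,  0.4529, -0.3809]))
```

{"method": "move_arm", "body": {
  "series": [
    [[0,0,0],[-0.005,0.005,0.02],0.5],
    [[0,0,0],[0,0,0.02],0.5],
    [[0,0,0],[0,0,0.012],0.5],
    [[0,0,0],[0,0,0.006],0.5],
    [[0,0,0],[0,0,0],0.5],
    [[0,0,0],[0,0,0],0.5]
  ]
}}

```text
time_s: 40.65
tcp_pos: [0.4521, -0.3813, -0.0169]
ee_rot: [[0.38, -0.925, 0.0], [-0.925, -0.38, -0.008], [0.007, 0.003, -1.0]]
wrist_force: [-0.1, 0.5, 0.7]
gripper_width: 0.498
gripper_force: 0.0
```

{"method": "move_arm", "body": {
  "series": [
    [[0,0,0],[0,0,0],0],
    [[0,0,0],[0,0,0],0],
    [[0,0,0],[0,0,0],0],
    [[0,0,0],[0,0,0],0],
    [[0,0,0],[0,0,-0.03],0],
    [[0,0,0],[0,0,-0.08],0],
    [[0,0,0],[0,0,-0.1],0],
    [[0,0,0],[0,0,-0.1],0],
    [[0,0,0],[0,0,-0.1],0],
    [[0,0,0],[0,0,-0.06],0],
    [[0,0,0],[0,0,0],0]
  ]
}}

```text
time_s: 41.75
tcp_pos: [0.4544, -0.3809, 0.2244]
ee_rot: [[0.381, -0.925, 0.011], [-0.925, -0.381, -0.014], [0.017, -0.005, -1.0]]
wrist_force: [1.0, -0.6, -0.8]
gripper_width: 0.235
gripper_force: 30.0
```

{"method": "move_arm", "body": {
  "series": [
    [[0,0,0],[-0.0675,-0.0587,0],0],
    [[0,0,0],[-0.0675,-0.0587,0],0],
    [[0,0,0],[-0.0675,-0.0587,0],0],
    [[0,0,0],[-0.0675,-0.0587,0],0],
    [[0,0,0],[-0.0675,-0.0587,0],0],
    [[0,0,0],[-0.0675,-0.0587,0],0],
    [[0,0,0],[-0.0675,-0.0587,0],0],
    [[0,0,0],[-0.0675,-0.0587,0],0],
    [[0,0,0],[-0.0675,-0.0587,0],0],
    [[0,0,0],[0,0,0.06],0],
    [[0,0,0],[0,0,0.08],0],
    [[0,0,0],[0,0,0],0]
  ]
}}

```text
time_s: 42.95
tcp_pos: [0.5757, 0.0013, 0.1386]
ee_rot: [[0.38, -0.925, -0.014], [-0.925, -0.379, -0.009], [0.003, 0.017, -1.0]]
wrist_force: [-0.2, -0.7, -0.6]
gripper_width: 0.231
gripper_force: 30.0
```

```bash
python3 - <<'E'
from h import *
s=me(); c=cap('wrist','w12.png'); ct=cap('top')
for k,v in (('wrist',c),('top',ct)):
  for d in r.pinpoint('bin_mid',k)[:1]: print(k,d['score'],at(v,d['centre'],.1075))
b=rect(ct,'bin_mid','top',.13); print(b)
tool([.583,.0,.097])
E
```

```text
t 42.95 tcp [0.5757 0.0013 0.1386] yaw x -67.69534792459206 w 0.23127549879695253 F [-0.2371 -0.6695 -0.5506] Rz [-0.014  -0.0095 -0.9999]
wrist 0.87 [0.6081 0.0053 0.1075]
(array([ 0.5382, -0.0161]), [0.02006908692419529, 0.03210054710507393], np.float32(-70.947014), 0.71)
to [0.583, 0.0, 0.097] tool shift units [ 0.0022 -0.0002  0.1008]
```

{"method": "move_arm", "body": {
  "series": [
    [[0,0,0],[0.002,0,0.05],0],
    [[0,0,0],[0,0,0.04],0],
    [[0,0,0],[0,0,0.01],0],
    [[0,0,0],[0,0,0],0],
    [[0,0,0],[0,0,0],0.45],
    [[0,0,0],[0,0,0],0.45],
    [[0,0,0],[0,0,0],0.45],
    [[0,0,0],[0,0,-0.05],0.45],
    [[0,0,0],[0,0,-0.1],0.45],
    [[0,0,0],[0,0,-0.1],0.45],
    [[0,0,0],[0.06,0.05,-0.02],0.5],
    [[0,0,0],[0.0675,0.05,0],0.5]
  ]
}}

```text
time_s: 44.4
tcp_pos: [0.5608, -0.0765, 0.2349]
ee_rot: [[0.383, -0.924, 0.008], [-0.924, -0.383, -0.007], [0.01, -0.005, -1.0]]
wrist_force: [-0.2, -0.1, -1.2]
gripper_width: 0.488
gripper_force: 0.0
```

```bash
python3 - <<'E'
from h import *
me(); tool([.52,-.33,.25])
E
```

```text
t 44.4 tcp [ 0.5608 -0.0765  0.2349] yaw x -67.47780833808082 w 0.48816055215093856 F [-0.2335 -0.0771 -1.1873] Rz [ 0.0084 -0.0072 -0.9999]
to [0.52, -0.33, 0.25] tool shift units [ 0.4373  0.2694 -0.0273]
```

{"method": "move_arm", "body": {
  "series": [
    [[0,0,0],[0.07,0.038,0],0.5],
    [[0,0,0],[0.07,0.038,0],0.5],
    [[0,0,0],[0.07,0.038,0],0.5],
    [[0,0,0],[0.07,0.038,0],0.5],
    [[0,0,0],[0.07,0.038,0],0.5],
    [[0,0,0],[0,0,0.08],0.5],
    [[0,0,0],[0,0,0.08],0.5],
    [[0,0,0],[0,0,0.06],0.5],
    [[0,0,0],[0,0,0],0.5],
    [[0,0,0],[0,0,0],0.5]
  ]
}}

```text
time_s: 45.4
tcp_pos: [0.5385, -0.276, 0.1233]
ee_rot: [[0.381, -0.925, 0.001], [-0.925, -0.381, -0.009], [0.009, 0.002, -1.0]]
wrist_force: [0.9, 0.3, 0.3]
gripper_width: 0.498
gripper_force: 0.0
```

```bash
python3 - <<'E'
from h import *
s=me(); c=cap('wrist','w13.png')
for o in nuts(c,'wrist'): print(o); tool([o[3][2],o[3][3],.014])
E
```

```text
t 45.4 tcp [ 0.5385 -0.276   0.1233] yaw x -67.6254308167857 w 0.4981769579668567 F [0.8729 0.2523 0.342 ] Rz [ 0.001  -0.0089 -1.    ]
```

```bash
python3 - <<'E'
from h import *
c=cap('wrist'); print(proj(c,[.544,-.282,.016]))
for n in ('nut_a1_mid','nut_b1_mid'):
    for d in r.pinpoint(n,'wrist'): print('pin',d['score'],d['centre'],at(c,d['centre'],.0095))
    for d in r.cut_out(n,'wrist'): print('cut',d['score'],d['centre'],d['pixels'].sum())
u,v=[int(t) for t in proj(c,[.544,-.282,.016])]
g=cv2.cvtColor(c['img'],cv2.COLOR_RGB2GRAY)[v-45:v+45,u-45:u+45]
n,l,st,ce=cv2.connectedComponentsWithStats((g>70).astype(np.uint8))
for i in range(1,n):
    if st[i,4]>40: print(st[i],ce[i]+[u-45,v-45],at(c,ce[i]+[u-45,v-45],.014)[:2])
cv2.imwrite('pics/w14.png',cv2.resize(c['img'][v-75:v+75,u-100:u+100,::-1],(800,600)))
E
```

```text
[276.6917 188.3472]
[  0   0  21  52 592] [237.7889 160.5659] [ 0.585  -0.2916]
[ 29  32  28  27 483] [274.058  187.4306] [ 0.5464 -0.2815]
[  0  71  47  19 454] [246.4229 226.1586] [ 0.5561 -0.2383]
```

```bash
python3 - <<'E'
import re
s=open('h.py').read()
s=s.replace("def nuts(c,cam,z=.0095):\n    out=[]\n    for d in r.cut_out('nut_a1_mid',cam):","""def blob(c,guess,thr=70,z=.0095):
    u,v=[int(t) for t in proj(c,list(guess)+[z])]
    g=cv2.cvtColor(c['img'],cv2.COLOR_RGB2GRAY); n,l,st,ce=cv2.connectedComponentsWithStats((g>thr).astype(np.uint8))
    i=min((i for i in range(1,n) if 100<st[i,4]<3000),key=lambda i:np.hypot(*(ce[i]-[u,v])))
    return [dict(score=1,pixels=l==i,centre=ce[i])]
def nuts(c,cam,z=.0095,ds=None):
    out=[]
    for d in ds or r.cut_out('nut_a1_mid',cam):""")
open('h.py','w').write(s)
E
python3 - <<'E'
from h import *
s=me();c=cap('wrist')
for o in nuts(c,'wrist',ds=blob(c,(.546,-.2815))): print(o); tool([o[3][2],o[3][3],.014])
E
```

```text
t 45.75 tcp [ 0.5385 -0.2756  0.1236] yaw x -67.64861557383502 w 0.497296129420201 F [0.4578 0.6497 0.3127] Rz [ 0.0027 -0.0083 -1.    ]
(1, array([272.8, 186.7]), 496, array([ 0.892 ,  9.    ,  0.5464, -0.2797]))
to [np.float64(0.5464), np.float64(-0.2797), 0.014] tool shift units [ 0.0119 -0.0122  0.2187]
```

{"method": "move_arm", "body": {
  "series": [
    [[0,0,0],[0.012,-0.012,0.03],0.5],
    [[0,0,-0.97],[0,0,0.05],0.5],
    [[0,0,-0.97],[0,0,0.05],0.5],
    [[0,0,-0.97],[0,0,0.05],0.5],
    [[0,0,0],[0,0,0.038],0.5],
    [[0,0,0],[0,0,0],0.5],
    [[0,0,0],[0,0,0],0.5]
  ]
}}

```text
time_s: 46.5
tcp_pos: [0.5459, -0.2799, 0.0127]
ee_rot: [[0.63, -0.777, -0.001], [-0.777, -0.63, -0.008], [0.006, 0.005, -1.0]]
wrist_force: [0.9, 0.2, 1.1]
gripper_width: 0.502
gripper_force: 0.0
```

```bash
python3 - <<'E'
from h import *
s=me();c=cap('wrist')
for o in nuts(c,'wrist'): print('cut',o)
for o in nuts(c,'wrist',ds=blob(c,(.546,-.2805))): print(o); tool([o[3][2],o[3][3],-.017])
E
```

```text
t 46.5 tcp [ 0.5459 -0.2799  0.0127] yaw x -50.98049297662367 w 0.5020687001267383 F [0.9073 0.2105 1.0646] Rz [-0.0006 -0.0079 -1.    ]
(1, array([279.5, 235.5]), 1020, array([ 0.7645, 18.    ,  0.5444, -0.2789]))
to [np.float64(0.5444), np.float64(-0.2789), -0.017] tool shift units [-0.0054  0.002   0.0626]
```

Well centred. Descend, grip and lift.

{"method": "move_arm", "body": {
  "series": [
    [[0,0,0],[-0.002,0,0.025],0.5],
    [[0,0,0],[0,0,0.02],0.5],
    [[0,0,0],[0,0,0.014],0.5],
    [[0,0,0],[0,0,0],0.5],
    [[0,0,0],[0,0,0],0],
    [[0,0,0],[0,0,0],0],
    [[0,0,0],[0,0,0],0],
    [[0,0,0],[0,0,0],0],
    [[0,0,0],[0,0,-0.03],0],
    [[0,0,0],[0,0,-0.1],0],
    [[0,0,0],[0,0,-0.1],0],
    [[0,0,0],[0,0,-0.1],0]
  ]
}}

```text
time_s: 47.8
tcp_pos: [0.5446, -0.2778, 0.1507]
ee_rot: [[0.629, -0.777, 0.0], [-0.777, -0.629, -0.008], [0.006, 0.005, -1.0]]
wrist_force: [0.6, -1.1, 0.1]
gripper_width: 0.229
gripper_force: 30.0
```

{"method": "move_arm", "body": {
  "series": [
    [[0,0,0],[0,0,-0.1],0],
    [[0,0,0],[0,0,-0.05],0],
    [[0,0,0],[0,0,0],0]
  ]
}}

```text
time_s: 48.1
tcp_pos: [0.5474, -0.2782, 0.2298]
ee_rot: [[0.63, -0.777, 0.011], [-0.777, -0.63, -0.011], [0.016, -0.001, -1.0]]
wrist_force: [1.1, 0.6, 0.1]
gripper_width: 0.23
gripper_force: 30.0
```

```bash
python3 - <<'E'
from h import *
me(); tool([.575,0.002,.22])
E
```

```text
t 48.1 tcp [ 0.5474 -0.2782  0.2298] yaw x -50.96356047261699 w 0.22953604054876683 F [1.1038 0.5747 0.1119] Rz [ 0.0111 -0.0113 -0.9999]
to [0.575, 0.002, 0.22] tool shift units [-0.4007 -0.3959  0.0139]
```

{"method": "move_arm", "body": {
  "series": [
    [[0,0,0],[-0.0668,-0.066,0],0],
    [[0,0,0],[-0.0668,-0.066,0],0],
    [[0,0,0],[-0.0668,-0.066,0],0],
    [[0,0,0],[-0.0668,-0.066,0],0],
    [[0,0,0],[-0.0668,-0.066,0],0],
    [[0,0,0],[-0.0668,-0.066,0],0],
    [[0,0,1],[0,0,0.01],0],
    [[0,0,1],[0,0,0.03],0],
    [[0,0,1],[0,0,0.03],0],
    [[0,0,1],[0,0,0.03],0],
    [[0,0,1],[0,0,0.03],0],
    [[0,0,1],[0,0,0.03],0]
  ]
}}

```text
time_s: 49.3
tcp_pos: [0.5718, 0.0024, 0.1399]
ee_rot: [[0.076, -0.997, -0.002], [-0.997, -0.076, -0.008], [0.008, 0.002, -1.0]]
wrist_force: [-1.2, 0.1, 0.2]
gripper_width: 0.23
gripper_force: 30.0
```

```bash
python3 - <<'E'
from h import *
me(); tool([.578,0.002,.097])
c=cap('wrist')
for d in r.pinpoint('bin_mid','wrist')[:1]: print(d['score'],at(c,d['centre'],.1075))
E
```

```text
t 49.3 tcp [0.5718 0.0024 0.1399] yaw x -85.61267636601828 w 0.23004366838545656 F [-1.2108  0.0535  0.1788] Rz [-0.0017 -0.0079 -1.    ]
to [0.578, 0.002, 0.097] tool shift units [ 0.001  -0.0125  0.0858]
0.83 [0.6083 0.0073 0.1075]
```

{"method": "move_arm", "body": {
  "series": [
    [[0,0,0],[-0.002,-0.026,0.03],0],
    [[0,0,0],[0,0,0.04],0],
    [[0,0,0],[0,0,0.014],0],
    [[0,0,0],[0,0,0],0],
    [[0,0,0],[0,0,0],0.4],
    [[0,0,0],[0,0,0],0.4],
    [[0,0,0],[0,0,0],0.4],
    [[0,0,0],[0,0,-0.05],0.4],
    [[0,0,0],[0,0,-0.1],0.4],
    [[0,0,0],[0,0,-0.1],0.4],
    [[0,0,0],[0.08,0,-0.02],0.5],
    [[0,0,0],[0.1,0,0],0.5]
  ]
}}

```text
time_s: 50.6
tcp_pos: [0.5949, -0.0838, 0.2401]
ee_rot: [[0.085, -0.996, 0.009], [-0.996, -0.085, -0.007], [0.008, -0.009, -1.0]]
wrist_force: [0.5, -0.1, -0.0]
gripper_width: 0.474
gripper_force: 0.0
```

```bash
python3 - <<'E'
from h import *
s=me(); ct=cap('top')
g=np.array(ct['img']).astype(int)
d=at(ct,(444,225),.0065); print(d)
for n in ('nut_a1_mid',):
    for x in r.pinpoint(n,'top'): print(x['score'],x['centre'],at(ct,x['centre'],.0065)[:2])
tool([d[0],d[1],.2])
E
```

```text
t 50.6 tcp [ 0.5949 -0.0838  0.2401] yaw x -85.10597302677036 w 0.4743636602732836 F [ 0.5145 -0.088  -0.0109] Rz [ 0.0094 -0.0072 -0.9999]
[ 0.5263 -0.4613  0.0065]
to [np.float64(0.5262626146528384), np.float64(-0.4613482789310842), 0.2] tool shift units [0.7325 0.1896 0.0794]
```

{"method": "move_arm", "body": {
  "series": [
    [[0,0,0],[0.09,0.024,0.005],0.5],
    [[0,0,0],[0.09,0.024,0.005],0.5],
    [[0,0,0],[0.09,0.024,0.005],0.5],
    [[0,0,0],[0.09,0.024,0.005],0.5],
    [[0,0,0],[0.09,0.024,0.005],0.5],
    [[0,0,0],[0.09,0.024,0.005],0.5],
    [[0,0,0],[0.09,0.024,0.02],0.5],
    [[0,0,0],[0.09,0.024,0.05],0.5],
    [[0,0,0],[0,0,0.08],0.5],
    [[0,0,0],[0,0,0],0.5],
    [[0,0,0],[0,0,0],0.5]
  ]
}}

```text
time_s: 51.8
tcp_pos: [0.5267, -0.4491, 0.1498]
ee_rot: [[0.082, -0.997, -0.001], [-0.997, -0.082, -0.008], [0.008, 0.002, -1.0]]
wrist_force: [-0.4, 0.8, 0.6]
gripper_width: 0.498
gripper_force: 0.0
```

```bash
python3 - <<'E'
from h import *
s=me();c=cap('wrist','w15.png')
for o in nuts(c,'wrist',.0065): print('cut',o); tool([o[3][2],o[3][3],.014])
for d in r.pinpoint('nut_a1_mid','wrist'): print('pin',d['score'],d['centre'],at(c,d['centre'],.0065)[:2])
u,v=[int(t) for t in proj(c,[.526,-.461,.0065])];print(u,v)
cv2.imwrite('pics/w15c.png',cv2.resize(c['img'][max(v-75,0):v+75,u-100:u+100,::-1],(800,600),interpolation=cv2.INTER_CUBIC))
E
```

```text
t 51.8 tcp [ 0.5267 -0.4491  0.1498] yaw x -85.31604891480683 w 0.4978042395381563 F [-0.4391  0.8238  0.6165] Rz [-0.001  -0.0081 -1.    ]
279 176
```

View pics/w15c.png

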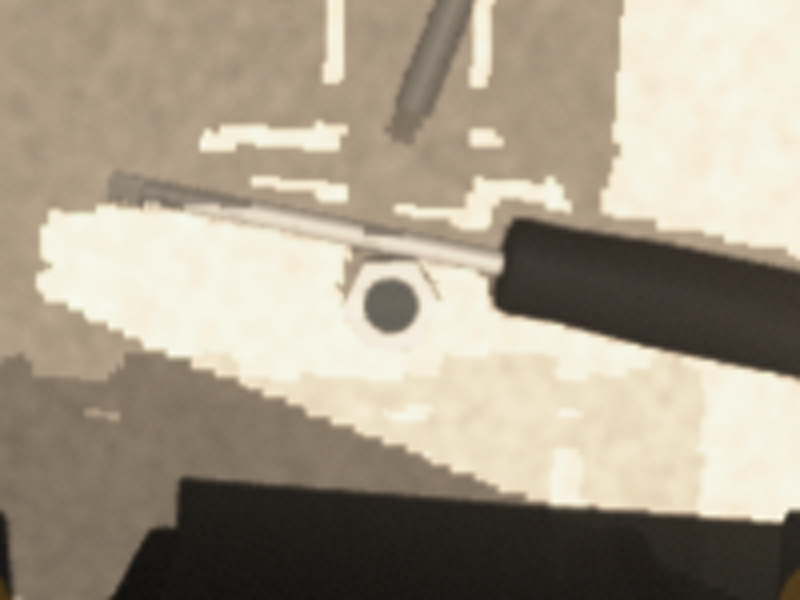

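The crop shows the knocked nut at (391,303), flat on the table, with its corners left and right. The screwdriver shaft lies about 14 mm above it in the picture and the handle starts at (500,265). Closing with the right finger turned 20° downward clears both.

```bash
python3 - <<'E'
from h import *
s=me();c=cap('wrist');R=s['ee_rot'];p=at(c,(276.75,176.75),.013);print(p)
t=p-.002*R[:,0]; t[2]=.012; tool(t)
E
```

```text
t 51.95 tcp [ 0.5286 -0.4492  0.1528] yaw x -85.25246454808514 w 0.5028556281227968 F [ 0.0583 -0.9891  0.6319] Rz [ 0.0046 -0.0108 -0.9999]
[ 0.5317 -0.4614  0.013 ]
to [ 0.5316 -0.4595  0.012 ] tool shift units [ 0.0182 -0.0035  0.2814]
```

{"method": "move_arm", "body": {
  "series": [
    [[0,0,0],[0.018,-0.005,0.03],0.36],
    [[0,0,0.88],[0,0,0.06],0.36],
    [[0,0,0.88],[0,0,0.06],0.36],
    [[0,0,0.88],[0,0,0.06],0.36],
    [[0,0,0.88],[0,0,0.06],0.36],
    [[0,0,0],[0,0,0.01],0.36],
    [[0,0,0],[0,0,0],0.36],
    [[0,0,0],[0,0,0],0.36]
  ]
}}

```text
time_s: 52.8
tcp_pos: [0.5313, -0.46, 0.0114]
ee_rot: [[-0.266, -0.964, 0.003], [-0.964, 0.266, -0.01], [0.009, -0.005, -1.0]]
wrist_force: [-0.2, -0.9, 0.6]
gripper_width: 0.363
gripper_force: 0.0
```

```bash
python3 - <<'E'
from h import *
s=me();c=cap('wrist','w16.png');R=s['ee_rot'];print(R)
# dark hole of the nut
for o in nuts(c,'wrist',.0065): print(o)
u,v=proj(c,[.5317,-.4614,.013]);print(u,v)
g=cv2.cvtColor(c['img'],cv2.COLOR_RGB2GRAY)
for thr in (60,90):
    n,l,st,ce=cv2.connectedComponentsWithStats((g<thr).astype(np.uint8))
    for i in range(1,n):
        if 60<st[i,4]<900 and np.hypot(*(ce[i]-[u,v]))<60:
            p=at(c,ce[i],.012); print(thr,st[i],ce[i],p); tool([p[0],p[1],-.0195])
E
```

```text
t 52.8 tcp [ 0.5313 -0.46    0.0114] yaw x -105.42731756976816 w 0.3625830101699979 F [-0.1909 -0.9188  0.6409] Rz [ 0.0029 -0.0098 -0.9999]
[[-0.266  -0.964   0.0029]
 [-0.9639  0.266  -0.0098]
 [ 0.0087 -0.0054 -0.9999]]
277.2545611351276 232.84803580139032
60 [270 222  23  22 403] [281.1191 232.3623] [ 0.5295 -0.4608  0.012 ]
to [np.float64(0.529545156214102), np.float64(-0.4607764070571905), -0.0195] tool shift units [0.002  0.0035 0.0628]
90 [284 211  16  13  71] [292.4789 216.2958] [ 0.5207 -0.4684  0.012 ]
to [np.float64(0.5206937384309791), np.float64(-0.46841424702606976), -0.0195] tool shift units [0.0214 0.0164 0.0628]
90 [263 212  20   8  74] [271.6892 214.7838] [ 0.532  -0.4724  0.012 ]
to [np.float64(0.5319838029376892), np.float64(-0.4724376585355747), -0.0195] tool shift units [ 0.0232 -0.0075  0.063 ]
90 [269 221  25  24 484] [280.9979 232.3574] [ 0.5296 -0.4608  0.012 ]
to [np.float64(0.5296124065541981), np.float64(-0.4607978593846888), -0.0195] tool shift units [0.002  0.0033 0.0628]
```

{"method": "move_arm", "body": {
  "series": [
    [[0,0,0],[0,0.003,0.02],0.36],
    [[0,0,0],[0,0,0.02],0.36],
    [[0,0,0],[0,0,0.012],0.36],
    [[0,0,0],[0,0,0.006],0.36],
    [[0,0,0],[0,0,0.003],0.36],
    [[0,0,0],[0,0,0],0.36]
  ]
}}

```text
time_s: 53.5
tcp_pos: [0.5285, -0.459, -0.0212]
ee_rot: [[-0.268, -0.963, 0.0], [-0.963, 0.268, -0.008], [0.007, -0.002, -1.0]]
wrist_force: [0.4, 0.4, 0.9]
gripper_width: 0.36
gripper_force: 0.0
```

{"method": "move_arm", "body": {
  "series": [
    [[0,0,0],[0,0,0],0],
    [[0,0,0],[0,0,0],0],
    [[0,0,0],[0,0,0],0],
    [[0,0,0],[0,0,0],0],
    [[0,0,0],[0,0,-0.03],0],
    [[0,0,0],[0,0,-0.08],0],
    [[0,0,0],[0,0,-0.1],0],
    [[0,0,0],[0,0,-0.1],0],
    [[0,0,0],[0,0,-0.1],0],
    [[0,0,0],[0,0,-0.08],0],
    [[0,0,-0.85],[0,0,0],0],
    [[0,0,-0.85],[0,0,0],0]
  ]
}}

```text
time_s: 54.7
tcp_pos: [0.529, -0.4573, 0.228]
ee_rot: [[-0.098, -0.995, 0.005], [-0.995, 0.097, -0.01], [0.01, -0.006, -1.0]]
wrist_force: [-0.7, -0.0, -1.8]
gripper_width: 0.232
gripper_force: 30.0
```

{"method": "move_arm", "body": {
  "series": [
    [[0,0,-0.85],[0,0,0],0],
    [[0,0,-0.85],[0,0,0],0],
    [[0,0,0],[0,0,0],0]
  ]
}}

```text
time_s: 55.0
tcp_pos: [0.5283, -0.457, 0.2253]
ee_rot: [[0.069, -0.998, 0.001], [-0.998, -0.069, -0.008], [0.008, -0.001, -1.0]]
wrist_force: [-0.3, -0.3, -0.7]
gripper_width: 0.234
gripper_force: 30.0
```

```bash
python3 - <<'E'
from h import *
me(); ct=cap('top')
for d in r.pinpoint('bin_mid','top')[:1]: print(d['score'],at(ct,d['centre'],.1075))
for d in r.pinpoint('driver','top')[:1]: print('driver',d['score'],at(ct,d['centre'],.01))
tool([.588,0.003,.225])
E
```

```text
t 55.0 tcp [ 0.5283 -0.457   0.2253] yaw x -86.05959652091255 w 0.23392848606281919 F [-0.296  -0.2818 -0.6909] Rz [ 0.0013 -0.0084 -1.    ]
0.61 [ 0.6191 -0.0021  0.1075]
to [0.588, 0.003, 0.225] tool shift units [-0.9099 -0.1809 -0.0079]
```

{"method": "move_arm", "body": {
  "series": [
    [[0,0,0],[-0.091,-0.018,0],0],
    [[0,0,0],[-0.091,-0.018,0],0],
    [[0,0,0],[-0.091,-0.018,0],0],
    [[0,0,0],[-0.091,-0.018,0],0],
    [[0,0,0],[-0.091,-0.018,0],0],
    [[0,0,0],[-0.091,-0.018,0],0],
    [[0,0,0],[-0.091,-0.018,0],0],
    [[0,0,0],[-0.091,-0.018,0],0],
    [[0,0,0],[-0.091,-0.018,0],0],
    [[0,0,0],[-0.091,-0.018,0],0],
    [[0,0,0],[0,0,0.08],0],
    [[0,0,0],[0,0,0.08],0]
  ]
}}

```text
time_s: 56.35
tcp_pos: [0.5882, 0.0046, 0.1412]
ee_rot: [[0.071, -0.997, 0.005], [-0.997, -0.071, -0.006], [0.007, -0.004, -1.0]]
wrist_force: [1.2, -0.3, -0.7]
gripper_width: 0.235
gripper_force: 30.0
```

```bash
python3 - <<'E'
from h import *
me(); tool([.588,0.003,.1])
c=cap('wrist')
for d in r.pinpoint('bin_mid','wrist')[:1]: print(d['score'],at(c,d['centre'],.1075))
E
```

```text
t 56.35 tcp [0.5882 0.0046 0.1412] yaw x -85.94611365610365 w 0.23514922370682928 F [ 1.2423 -0.2809 -0.7441] Rz [ 0.0049 -0.0065 -1.    ]
to [0.588, 0.003, 0.1] tool shift units [0.0027 0.0009 0.0825]
0.6 [0.6099 0.0053 0.1075]
```

{"method": "move_arm", "body": {
  "series": [
    [[0,0,0],[0.002,0,0.03],0],
    [[0,0,0],[0,0,0.04],0],
    [[0,0,0],[0,0,0.012],0],
    [[0,0,0],[0,0,0],0],
    [[0,0,0],[0,0,0],0.4],
    [[0,0,0],[0,0,0],0.4],
    [[0,0,0],[0,0,0],0.4],
    [[0,0,0],[0,0,-0.05],0.4],
    [[0,0,0],[0,0,-0.1],0.4],
    [[0,0,0],[0,0,-0.1],0.4],
    [[0,0,0],[0,0.08,-0.05],0],
    [[0,0,0],[0,0.1,0],0]
  ]
}}

```text
time_s: 57.65
tcp_pos: [0.5, -0.0035, 0.2541]
ee_rot: [[0.069, -0.998, 0.01], [-0.998, -0.069, -0.006], [0.007, -0.01, -1.0]]
wrist_force: [0.2, 0.5, -0.1]
gripper_width: 0.297
gripper_force: 0.0
```

```bash
python3 - <<'E'
from h import *
me(); 
for k in ('top','side','wrist'):
    c=cap(k)
    for d in r.pinpoint('bin_mid',k)[:1]: print(k,'bin',d['score'],at(c,d['centre'],.1075))
    for d in r.pinpoint('nut_a1_mid',k): print(k,round(d['score'],2),np.round(d['centre']),at(c,d['centre'],.095)[:2])
    for d in r.pinpoint('print_top',k)[:2]: print(k,'print',d['score'],at(c,d['centre'],.068))
    if k=='top':
        i=c['img']; g=cv2.cvtColor(i,cv2.COLOR_RGB2GRAY)
        u,v=[int(t) for t in proj(c,[.495,-.325,.003])]; m=g[v-27:v+27,u-27:u+27]; print('mat bright px',(m>70).sum(), m.max())
        q=[int(t) for t in proj(c,[.529,-.46,.0065])]; print('old spot',g[q[1]-3:q[1]+4,q[0]-3:q[0]+4])
E
```

```text
t 57.65 tcp [ 0.5    -0.0035  0.2541] yaw x -86.05350290045662 w 0.29723507034352964 F [ 0.2121  0.5156 -0.0552] Rz [ 0.0104 -0.0064 -0.9999]
top bin 0.9 [0.6117 0.0049 0.1075]
top 0.72 [279. 186.] [0.6193 0.0043]
top print 0.49 [ 0.4501 -0.0699  0.068 ]
top print 0.34 [ 0.4979 -0.3081  0.068 ]
mat bright px 0 25
old spot [[152 152 151 149 148 147 147]
 [150 151 151 150 149 147 147]
 [149 151 150 150 149 148 148]
 [150 149 149 149 148 149 147]
 [151 149 148 148 148 150 147]
 [150 149 149 149 150 150 148]
 [149 150 149 150 150 150 147]]
side bin 0.89 [ 0.6138 -0.0087  0.1075]
side 0.29 [267. 200.] [ 0.6149 -0.0098]
side print 0.61 [ 0.453  -0.0894  0.068 ]
wrist bin 0.87 [0.6084 0.0078 0.1075]
wrist 0.46 [195. 188.] [0.5838 0.0044]
wrist print 0.96 [ 0.4572 -0.0772  0.068 ]
```

{"method": "move_arm", "body": {
  "series": [
    [[0,0,1],[0,0,0],0],
    [[0,0,1],[0,0,0],0],
    [[0,0,1],[0,0,0],0],
    [[0,0,1],[0,0,0],0],
    [[0,0,1],[0,0,0],0],
    [[0,0,1],[0,0,0],0],
    [[0,0,1],[0,0,0],0],
    [[0,0,1],[0,0,0],0],
    [[0,0,1],[0,0,0],0],
    [[0,0,1],[0,0,0],0],
    [[0,0,1],[0,0,0],0],
    [[0,0,1],[0,0,0],0]
  ]
}}

```text
time_s: 59.45
tcp_pos: [0.4975, -0.0039, 0.2492]
ee_rot: [[-0.907, -0.422, -0.0], [-0.422, 0.907, -0.008], [0.004, -0.007, -1.0]]
wrist_force: [0.3, -0.7, 0.9]
gripper_width: 0.009
gripper_force: 0.0
```

{"method": "move_arm", "body": {
  "series": [
    [[0,0,1],[0,0,0],0],
    [[0,0,1],[0,0,0],0],
    [[0,0,1],[0,0,0],0],
    [[0,0,0.7],[0,0,0],0],
    [[0,0,0],[0,0,0],0]
  ]
}}

```text
time_s: 59.95
tcp_pos: [0.4975, -0.0039, 0.2492]
ee_rot: [[-0.998, -0.07, -0.0], [-0.07, 0.998, -0.008], [0.001, -0.008, -1.0]]
wrist_force: [0.5, -0.1, -0.3]
gripper_width: 0.01
gripper_force: 0.0
```

```bash
python3 - <<'E'
from h import *
s=me(); tool([.453,-.079,.052]); c=cap('wrist')
for n in ('nut_a1_mid',):
    for d in r.cut_out(n,'wrist'): print(round(d['score'],2),np.round(d['centre']),d['pixels'].sum())
E
```

```text
t 59.95 tcp [ 0.4975 -0.0039  0.2492] yaw x -176.00683797052432 w 0.009901757462434062 F [ 0.5025 -0.0881 -0.266 ] Rz [-0.0001 -0.008  -1.    ]
to [0.453, -0.079, 0.052] tool shift units [ 0.099  -0.1405  0.3957]
```

{"method": "move_arm", "body": {
  "series": [
    [[0,0,0],[0.05,-0.07,0],0],
    [[0,0,0],[0.049,-0.07,0.02],0],
    [[0,0,0],[0,0,0.09],0],
    [[0,0,0],[0,0,0.1],0],
    [[0,0,0],[0,0,0.1],0],
    [[0,0,0],[0,0,0.06],0],
    [[0,0,0],[0,0,0.02],0],
    [[0,0,0],[0,0,0],0],
    [[0,0,0],[0,0,0],0]
  ]
}}

```text
time_s: 60.95
tcp_pos: [0.4544, -0.0785, 0.0565]
ee_rot: [[-0.998, -0.071, 0.003], [-0.071, 0.997, -0.008], [-0.003, -0.008, -1.0]]
wrist_force: [0.5, 0.6, -0.4]
gripper_width: 0.004
gripper_force: 0.0
```

```bash
python3 - <<'E'
from h import *
s=me(); c=cap('wrist')
for d in r.pinpoint('print_top','wrist')[:1]: print(d['score'],at(c,d['centre'],.068))
for k in ('top',):
    c=cap(k)
    for d in r.pinpoint('bin_mid',k)[:1]: print(k,'bin',d['score'],at(c,d['centre'],.1075))
E
```

```text
t 60.95 tcp [ 0.4544 -0.0785  0.0565] yaw x -175.95171552018496 w 0.004115738161853366 F [ 0.5298  0.6489 -0.4249] Rz [ 0.0033 -0.0078 -1.    ]
0.57 [ 0.4584 -0.0759  0.068 ]
top bin 0.93 [0.6161 0.0117 0.1075]
```

Lower to the key: contact expected near 0.0455, fully down near 0.0395.

{"method": "move_arm", "body": {
  "series": [
    [[0,0,0],[0,0,0.014],0],
    [[0,0,0],[0,0,0.01],0],
    [[0,0,0],[0,0,0.006],0],
    [[0,0,0],[0,0,0.003],0],
    [[0,0,0],[0,0,0],0],
    [[0,0,0],[0,0,0],0]
  ]
}}

```text
time_s: 61.75
tcp_pos: [0.4532, -0.0787, 0.0392]
ee_rot: [[-0.998, -0.07, 0.001], [-0.07, 0.998, -0.008], [-0.0, -0.008, -1.0]]
wrist_force: [-2.1, 1.4, 5.9]
gripper_width: 0.009
gripper_force: 3.4
```

{"method": "move_arm", "body": {
  "series": [
    [[0,0,0],[0,0,0.003],0],
    [[0,0,0],[0,0,0],0],
    [[0,0,0],[0,0,-0.02],0],
    [[0,0,0],[0,0,-0.1],0],
    [[0,0,0],[0,0,-0.1],1],
    [[0,0,0],[0,0,-0.1],1],
    [[0,0,0],[0,0,-0.1],1],
    [[0,0,0],[-0.08,0.05,0],1],
    [[0,0,0],[-0.08,0.05,0],1],
    [[0,0,0],[-0.08,0.05,0],1],
    [[0,0,0],[-0.06,0,0],1],
    [[0,0,0],[0,0,0],1]
  ]
}}

```text
time_s: 62.95
tcp_pos: [0.5993, 0.009, 0.2438]
ee_rot: [[-0.998, -0.07, -0.003], [-0.07, 0.997, -0.009], [0.003, -0.008, -1.0]]
wrist_force: [-0.5, -0.6, 0.1]
gripper_width: 0.652
gripper_force: 0.0
```

```bash
python3 - <<'E'
from h import *
s=me(); c=cap('wrist')
for d in r.pinpoint('bin_mid','wrist')[:1]: b=at(c,d['centre'],.1075);print(d['score'],b)
try: print(rect(c,'bin_mid','wrist',.13))
except Exception as e: print(e)
for d in r.cut_out('nut_a1_mid','wrist'): print(round(d['score'],2),np.round(d['centre']),d['pixels'].sum())
tool([.611,.005,.14]); ct=cap('top')
print(rect(ct,'bin_mid','top',.13))
E
```

```text
t 62.95 tcp [0.5993 0.009  0.2438] yaw x -175.96607378430554 w 0.6517855683290485 F [-0.4787 -0.5668  0.1141] Rz [-0.0027 -0.0087 -1.    ]
0.83 [0.6103 0.0073 0.1075]
(array([0.5961, 0.0046]), [0.067062146961689, 0.1342414915561676], np.float32(3.5909195), 0.78)
0.43 [279. 171.] 132
0.23 [44. 70.] 11657
to [0.611, 0.005, 0.14] tool shift units [-0.0296 -0.0056  0.2125]
(array([0.559 , 0.0008]), [0.0654149204492569, 0.06574784219264984], np.float32(4.759392), 0.84)
```

{"method": "move_arm", "body": {
  "series": [
    [[0,0,0],[-0.024,-0.004,0],1],
    [[0,0,0],[0,0,0],1],
    [[0,0,0],[0,0,0.08],1],
    [[0,0,0],[0,0,0.1],1],
    [[0,0,0],[0,0,0.08],1],
    [[0,0,0],[0,0,0.05],1],
    [[0,0,0],[0,0,0.016],1],
    [[0,0,0],[0,0,0],1]
  ]
}}

```text
time_s: 64.05
tcp_pos: [0.6086, 0.0053, 0.0831]
ee_rot: [[-0.998, -0.07, -0.001], [-0.07, 0.998, -0.008], [0.002, -0.008, -1.0]]
wrist_force: [0.5, 1.2, 0.5]
gripper_width: 0.999
gripper_force: 0.0
```

{"method": "move_arm", "body": {
  "series": [
    [[0,0,0],[0,0,0],0],
    [[0,0,0],[0,0,0],0],
    [[0,0,0],[0,0,0],0],
    [[0,0,0],[0,0,0],0],
    [[0,0,0],[0,0,0],0],
    [[0,0,0],[0,0,-0.02],0],
    [[0,0,0],[0,0,-0.05],0],
    [[0,0,0],[0,0,-0.06],0],
    [[0,0,0],[0,0,-0.06],0],
    [[0,0,0],[0,0,-0.04],0],
    [[0,0,0],[0,0,0],0]
  ]
}}

```text
time_s: 65.15
tcp_pos: [0.6108, 0.007, 0.2016]
ee_rot: [[-0.998, -0.07, 0.006], [-0.07, 0.998, -0.006], [-0.006, -0.007, -1.0]]
wrist_force: [0.9, 0.2, -2.8]
gripper_width: 0.755
gripper_force: 30.0
```

```bash
python3 - <<'E'
from h import *
me(); tool([.497,-.325,.19])
E
```

```text
t 65.15 tcp [0.6108 0.007  0.2016] yaw x -175.9932936515661 w 0.7549040775643097 F [ 0.8643  0.2349 -2.7803] Rz [ 0.0064 -0.0062 -1.    ]
to [0.497, -0.325, 0.19] tool shift units [ 0.2735 -0.6464  0.0259]
```

{"method": "move_arm", "body": {
  "series": [
    [[0,0,0],[0.02,-0.045,0],0],
    [[0,0,0],[0.031,-0.073,0],0],
    [[0,0,0],[0.031,-0.073,0],0],
    [[0,0,0],[0.031,-0.073,0],0],
    [[0,0,0],[0.031,-0.073,0],0],
    [[0,0,0],[0.031,-0.073,0],0],
    [[0,0,0],[0.031,-0.073,0],0],
    [[0,0,0],[0.031,-0.073,0],0],
    [[0,0,0],[0.022,-0.053,0],0],
    [[0,0,0],[0.014,-0.037,0],0],
    [[0,0,0],[0,0,0],0],
    [[0,0,0],[0,0,0],0]
  ]
}}

```text
time_s: 66.35
tcp_pos: [0.4945, -0.3247, 0.1991]
ee_rot: [[-0.998, -0.068, -0.003], [-0.068, 0.998, -0.006], [0.003, -0.005, -1.0]]
wrist_force: [0.4, -0.0, -2.0]
gripper_width: 0.751
gripper_force: 30.0
```

```bash
python3 - <<'E'
from h import *
me(); c=cap('wrist')
for d in r.pinpoint('mat','wrist')[:1]: print('mat',d['score'],at(c,d['centre'],.0))
tool([.497,-.325,.02])
E
```

```text
t 66.35 tcp [ 0.4945 -0.3247  0.1991] yaw x -176.08419282313082 w 0.7508128202375057 F [ 0.3848 -0.0408 -1.9781] Rz [-0.0025 -0.0057 -1.    ]
to [0.497, -0.325, 0.02] tool shift units [-0.0038  0.0005  0.3599]
```

{"method": "move_arm", "body": {
  "series": [
    [[0,0,0],[-0.003,0,0.05],0],
    [[0,0,0],[0,0,0.08],0],
    [[0,0,0],[0,0,0.08],0],
    [[0,0,0],[0,0,0.08],0],
    [[0,0,0],[0,0,0.05],0],
    [[0,0,0],[0,0,0.03],0],
    [[0,0,0],[0,0,0.012],0],
    [[0,0,0],[0,0,0],0],
    [[0,0,0],[0,0,0],0]
  ]
}}

```text
time_s: 67.35
tcp_pos: [0.4982, -0.3265, 0.0111]
ee_rot: [[-0.997, -0.071, 0.002], [-0.071, 0.997, -0.009], [-0.002, -0.009, -1.0]]
wrist_force: [-0.0, 0.2, -2.5]
gripper_width: 0.754
gripper_force: 30.0
```

{"method": "move_arm", "body": {
  "series": [
    [[0,0,0],[0,0,0.008],0],
    [[0,0,0],[0,0,0.006],0],
    [[0,0,0],[0,0,0.002],0],
    [[0,0,0],[0,0,0],0],
    [[0,0,0],[0,0,0],0]
  ]
}}

```text
time_s: 67.85
tcp_pos: [0.4975, -0.3267, 0.003]
ee_rot: [[-0.998, -0.07, 0.001], [-0.07, 0.998, -0.008], [-0.001, -0.008, -1.0]]
wrist_force: [-1.6, 2.6, 4.7]
gripper_width: 0.757
gripper_force: 30.0
```

Contact. Release and rise.

{"method": "move_arm", "body": {
  "series": [
    [[0,0,0],[0,0,-0.002],0],
    [[0,0,0],[0,0,0],1],
    [[0,0,0],[0,0,0],1],
    [[0,0,0],[0,0,0],1],
    [[0,0,0],[0,0,0],1],
    [[0,0,0],[0,0,-0.04],1],
    [[0,0,0],[0,0,-0.1],1],
    [[0,0,0],[0,0,-0.1],1],
    [[0,0,0],[0,0,-0.1],1],
    [[0,0,0],[0,0,-0.1],1],
    [[0,0,0],[0,0,0],1],
    [[0,0,0],[0,0,0],1]
  ]
}}

```text
time_s: 69.05
tcp_pos: [0.4976, -0.3249, 0.2246]
ee_rot: [[-0.998, -0.069, 0.004], [-0.069, 0.998, -0.008], [-0.003, -0.009, -1.0]]
wrist_force: [0.1, 0.7, -1.2]
gripper_width: 1.002
gripper_force: 0.0
```

```bash
python3 - <<'E'
from h import *
me(); c=cap('wrist'); cs=cap('side'); ct=cap('top')
for k,v in (('wrist',c),('side',cs),('top',ct)):
  for n,z in (('bin_mid',.0255),('mat',0),('cup_mid',.0375),('nut_a1_mid',.01)):
    for d in r.pinpoint(n,k)[:3]:
        if d['score']>.3: print(k,n,round(d['score'],2),at(v,d['centre'],z)[:2])
E
```

```text
t 69.05 tcp [ 0.4976 -0.3249  0.2246] yaw x -176.01924643500973 w 1.0016934483255666 F [ 0.0993  0.7394 -1.1698] Rz [ 0.004  -0.0084 -1.    ]
wrist bin_mid 0.87 [ 0.4977 -0.3278]
wrist nut_a1_mid 0.8 [ 0.4692 -0.3349]
side bin_mid 0.61 [ 0.4843 -0.3135]
side mat 0.74 [0.479  0.5018]
side mat 0.63 [ 0.4991 -0.3519]
side mat 0.59 [ 0.5661 -0.0077]
side cup_mid 0.94 [0.6062 0.2806]
side nut_a1_mid 0.7 [0.4868 0.0044]
side nut_a1_mid 0.49 [ 0.4746 -0.3354]
top cup_mid 0.94 [0.5969 0.2803]
top nut_a1_mid 0.41 [0.5985 0.2954]
```

```bash
python3 - <<'E'
from h import *
cs=cap('side'); ct=cap('top')
for k,v in (('side',cs),('top',ct)):
    for d in r.cut_out('nut_a1_mid',k): print(k,round(d['score'],2),np.round(d['centre']),d['pixels'].sum(),[at(v,d['centre'],z)[:2] for z in (.005,.068,.09)])
for n,z in (('tare_top',.068),('print_top',.068)): print(n,proj(cs,[.449 if n[0]=='t' else .456,.054 if n[0]=='t' else -.078,z]))
g=cv2.cvtColor(ct['img'],cv2.COLOR_RGB2GRAY); u,v=[int(t) for t in proj(ct,[.606,.28,.04])]
print(u,v); print(g[v-14:v+15:2,u-14:u+15:2])
u,v=[int(t) for t in proj(ct,[.605,0,.085])]; print('platter std',g[v-25:v+25,u-25:u+25].std(),g[v-25:v+25,u-25:u+25].min())
E
```

```text
top 0.53 [447. 258.] 195 [array([ 0.4348, -0.4669]), array([ 0.4359, -0.4413]), array([ 0.4363, -0.4323])]
tare_top [289.5818 241.9637]
print_top [314.9046 219.2061]
178 192
[[136 136 137 136 136 136 137 138 138 137 136 134 135 134 137]
 [137 136 135 137 136 134 123 123 124 134 135 135 127 113 125]
 [137 138 137 136 107  79  62  60  67  86 109 101  82  81  82]
 [137 138 132  90  53  49  50  54  56  60  68 101  82  80  82]
 [137 139 101  52  48  49  49  51  64 106 119 108  98  76  82]
 [136 128  68  48  49  48  54  73 117 141 143 143 130  69  73]
 [137 110  52  49  49  52  74  82 124 143 142 142 136  87  60]
 [138 100  50  48  48  73  82  83 124 143 143 143 142  98  49]
 [139 108  51  47  48  78  83  83 125 144 144 144 137  85  47]
 [137 130  61  47  47  81  83  82 100 137 143 143 128  60  45]
 [137 137  94  46  46  76  82  82  82 118 142 141  99  47  51]
 [136 136 128  79  48  54  79  81  81  85 121 109  57  45  59]
 [137 138 138 126 101  72  69  83  90  99  97  55  45  51  84]
 [137 137 137 137 133 120 100  96  77  67  50  50  74 115 131]
 [136 136 137 137 135 135 135 125 122 116 113 123 135 138 137]]
platter std 6.7677101001742095 119
```

```bash
python3 -c "
from station import r
print(r.finish_job())"
```

```text
the job is handed in; nothing more can be done
None
```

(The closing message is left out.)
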